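# Put the microscope objectives away under their dust covers

### The arm

A 6-joint arm with a two-finger parallel gripper is mounted at the origin on a cart in front of the work surface, level with it; the furniture and walls round the work are solid. World frame = base frame: x ahead of the robot, y to its left, z up, the work surface at z = 0. Lengths are in mm, angles in rad, forces in N, time in s.
With the tool pointing down it reaches from about 350 to 975 mm from the base axis. Payload 7.1 kg.
Tool frame: the origin (TCP) lies on the front face of the gripper's body, between the roots of the fingers; the fingertips stand 80 mm ahead of it and the grasp point (between the pads) lies 61 mm ahead of it; z points along the fingers, y is the line along which they close (so a half turn about z gives the same grasp; the last joint's range is limited). The gripper opens to 88 mm and grips with 3 to 60 N. Pads are 20 mm wide; open, the fingers measure 115 mm over their backs; the gripper's body (75 mm by 178 mm) begins 61 mm behind the grasp point.
Start: joints at [1.133, 0.423, 1.63, -0, 1.089, -0.019], TCP at [254.133, 570.983, 302.675] pointing down, gripper open.
Joint ranges: [-3, 3], [-0.9, 2.11], [0.09, 2.58], [-1.31, 4.45], [0.11, 2.69], [-2.54, 2.54]. Speed limits (rad/s): [2.39, 2.39, 3.01, 3.14, 3.14, 3.14].

### API

Orientations are given as a rotation vector (axis times angle).
In Python, from workcell import readout, vision, close_job gives the robot as it stands.
- The arm moves only by the tool servo_tool, never from a script. Its argument "plan" is a list that holds one entry, the list of rows, each a list of 7 numbers: the gripper command: -1 is fully open, 1 is shut, values between are in proportion, then the shift along the world's x, y, z in units of 40 mm (1.0 is 40 mm), then the turn, a rotation vector about the world's x, y, z in units of 5 degrees (1.0 is 5 degrees). A call has 1 to 5 rows; each row shifts and turns the commanded pose from where the row before left it; what a row does not reach is not made up. A row lasts 1/12 s, in which the tool goes at most 41.7 mm and 7.16 degrees, less where a joint would pass 70% of its speed; a pose out of reach is approached as far as the arm can. A call is refused whole if a number of a shift passes 1 or a number of a turn 1, either way. A call with a gripper value outside its range is refused whole. The fingers move at their own pace and stop on an object; the grip force is fixed at half the most. Time passes only in rows, so rows that do not move let the fingers close. It gives the time, the measured TCP pose, the force, the opening and the grip force at its end, in the units of the state.
- readout.get_obs(): the state, without advancing time (a new reading comes with each control period).
- vision.get_image(name): name is "scene" or "top" or "wrist"; returns the picture (384x512x3 uint8, red, green, blue); there is no depth.
- vision.camera_params(name): a dict with "fx", "fy", "cx", "cy" (pixels), "D" ([k1, k2, p1, p2, k3] as OpenCV has them; the pictures are not rectified), "rvec" (rotation vector, rad) and "tvec" (3), from world to camera coordinates, as OpenCV has them; the wrist camera has in their place "hand_eye" (4x4, takes a point from camera to tool coordinates, whose origin is the TCP and whose axes are the flange's). Camera axes: x right, y down, z forward; pixel columns grow to the right and rows downward; lengths in mm; the calibration is good to about 2 mm. A picture is of the moment at which its call begins: read the wrist's pose just before it. camera_params takes no time and is no camera call.
- close_job(): hands the job in; it is judged then, once.
The state is a dict: "t": time; "qpos": joint angles; "qvel": joint speeds; "joint_torque": joint torques, N m; "ee_pos": TCP position; "orientation": TCP orientation; "ft_force": force on the tool from outside, world axes, zero at the start; "moment": the same for the moment, N m; "width": finger opening in mm; "grasp_force": force on a finger pad.
Only numpy, scipy, OpenCV 4.12 (cv2) and the standard library are available. Lean on these libraries where they do the work, as an engineer would, in place of code of your own. Each camera call takes 0.05 s, during which the arm holds its last target. There are 200 camera calls.

### The job

Put the two microscope objectives away against dust: stand each one upright, lens up, in the well of the storage base it fits (the slim one in the smaller base, the squat one in the larger), then set its own cover over it, the tall cover over the slim one and the low cover over the squat one, so that the cover rests down flat inside the raised lip of the base. Set the objectives down gently, knock neither over, and leave the small dropper bottle standing where it is.

Things in the scene. Friction and masses are not known exactly. Their poses are not given: they have to be found in the camera images.
- slim_objective: The tall slim microscope objective, standing on its thread with the front lens up: white barrel 30 mm across from 4 to 36 mm above its underside, then a cone to the tip at 58 mm; its foot is bevelled to 24 mm. About 0.18 kg. It belongs in narrow_base. Origin: centre of its underside; z up the axis. To keep fingers clear of the base's lip at set-down, keep the fingertips at least 15 mm above its underside.
- squat_objective: The short wide microscope objective, standing on its thread with the broad front lens up: steel thread 40 mm across and 8 mm high with a bevelled foot (34 mm), white barrel 44 mm across from 8 to 36 mm with a dark knurled band low down, then a taper to 33 mm across at the top, 46 mm. About 0.2 kg. It belongs in wide_base. Origin: centre of its underside; z up the axis. Keep the fingertips at least 15 mm above its underside as with the slim one.
- tall_cover: The tall narrow dust cover of black plastic: 50 mm outside, 45 mm inside, shell 62 mm high (58 mm inside). Round, closed at the top, open and hollow below, stands mouth down. Origin: centre of its lower rim; z up through the knob. Grasp it by the knob: aluminium, 20 mm across, from 67 to 84 mm above the rim, on a thinner neck over the shell's top at 62 mm. Goes over the slim objective, on narrow_base.
- low_cover: The low wide dust cover of black plastic: 63 mm outside, 58 mm inside, shell 50 mm high (46 mm inside). Round, closed at the top, open and hollow below, stands mouth down. Origin: centre of its lower rim; z up through the knob. Grasp it by the knob: aluminium, 20 mm across, from 55 to 72 mm above the rim, on a thinner neck over the shell's top at 50 mm. Goes over the squat objective, on wide_base.
- narrow_base: The smaller storage base, 68 mm across. Made of aluminium, round, loose but heavy (0.3 kg). In the middle a round well 6 mm deep with a dark rubber floor; round the well a flat ring (the land); round that a raised lip, flared inside. Heights above the table: well floor 4 mm, land 10 mm, top of lip 16 mm. Well 36 mm across (for the slim objective), lip 58 mm across inside, 64 mm at its flared top (for the tall cover). Origin: centre of its underside; z up.
- wide_base: The larger storage base, 81 mm across. Made of aluminium, round, loose but heavy (0.3 kg). In the middle a round well 6 mm deep with a dark rubber floor; round the well a flat ring (the land); round that a raised lip, flared inside. Heights above the table: well floor 4 mm, land 10 mm, top of lip 16 mm. Well 46 mm across (for the squat objective), lip 71 mm across inside, 77 mm at its flared top (for the low cover). Origin: centre of its underside; z up.
- dropper_bottle: A small white bottle with a black cap, 26 mm across, 67 mm high, that stands among the objectives; not to be moved. Origin: centre of its underside; z up the axis. Note: a stack of instruments with a tilted screen on top stands ahead of the robot, just left of the work, its right side at about y = -0.1 and its top about 0.26 m above the table; pass above it. A shelf hangs at z = 0.66 over all that lies beyond x = 0.57: stay low there.

How it is judged (in metres and radians):
At the end, for the whole second after the job is handed in: Slim objective in narrow_base, squat in wide_base, on the well floor, each under its own cover, whose rim is on the land (7-13 mm above the base's underside); all within 8 mm of the base's centre, upright to 0.07 rad, at rest; bases flat on the table; bottle upright, within 30 mm of its start (horizontal distance between each of slim_objective, tall_cover and narrow_base below 0.008 m and z of slim_objective in the frame of narrow_base between 0.001 and 0.007 m and angle between each of slim_objective, tall_cover, squat_objective, low_cover's own z axis and vertical below 0.07 rad and z of tall_cover in the frame of narrow_base between 0.007 and 0.013 m and angle between each of narrow_base, wide_base's own z axis and vertical below 0.05 rad and height (world z) of each of narrow_base, wide_base below 0.004 m and linear speed of each of slim_objective, tall_cover, squat_objective, low_cover below 0.02 m/s and horizontal distance between each of squat_objective, low_cover and wide_base below 0.008 m and z of squat_objective in the frame of wide_base between 0.001 and 0.007 m and z of low_cover in the frame of wide_base between 0.007 and 0.013 m and angle between dropper_bottle's own z axis and vertical below 0.1 rad and distance of dropper_bottle from where it was at the start of the episode below 0.03 m); the robot touches nothing.
It fails at once if the dropper bottle is moved more than 40 mm (distance of dropper_bottle from where it was at the start of the episode above 0.04 m).
It fails at once if the slim objective is tipped over (angle between slim_objective's own z axis and vertical above 0.8 rad).
It fails at once if the slim objective is dropped (falls free of the fingers faster than 0.7 m/s) (linear speed of slim_objective above 0.7 m/s and contact force between the fingers and slim_objective below 0.05 N).
It fails at once if the squat objective is tipped over (angle between squat_objective's own z axis and vertical above 0.8 rad).
It fails at once if the squat objective is dropped (falls free of the fingers faster than 0.7 m/s) (linear speed of squat_objective above 0.7 m/s and contact force between the fingers and squat_objective below 0.05 N).
It also fails if it takes over 118 s, if anything falls off the work surface, if the arm or the gripper's body presses on something with over 40 N, if the wrist force passes 120 N, or if a joint passes its speed limit or range.

## Working session

There is one attempt and no reset: what is moved stays moved. The work goes in short steps, Python scripts to look and compute and a tool call to move; the robot and the scene stay as the last step left them, time stands still between calls to the robot, and variables do not carry over. Pictures are saved under pics/ and viewed, at most 14 in all, crops included, and the job is handed in when it is done.

Besides the shell and the picture viewer there is one more tool, called after ">>>" as a command line: name --argument value ..., lists and objects as JSON in quotes. servo_tool: Moves the arm, as the interface text tells. Its arguments: {"type":"object","properties":{"plan":{"type":"array"}},"required":["plan"]}

```bash
mkdir -p pics; python3 - <<'E'
from workcell import readout, vision
import cv2
for n in("scene","top"):
    cv2.imwrite(f"pics/{n}0.png",cv2.resize(vision.get_image(n)[:,:,::-1],(800,600),interpolation=cv2.INTER_CUBIC))
    print(vision.camera_params(n))
print(vision.camera_params("wrist"))
o=readout.get_obs();print(o)
E
```

```text
{'fx': 393.0822397340823, 'fy': 393.0822397340823, 'cx': 254.2632496540919, 'cy': 191.60570423944048, 'D': array([0.00396647, 0.        , 0.        , 0.        , 0.        ]), 'rvec': array([ 1.88757461,  1.38008264, -0.63641834]), 'tvec': array([ 141.57690492, -337.22792907, 1324.45791554])}
{'fx': 474.93761752934665, 'fy': 474.93761752934665, 'cx': 250.74453179607613, 'cy': 198.73159961657132, 'D': array([-0.13893087,  0.        ,  0.        ,  0.        ,  0.        ]), 'rvec': array([ 2.16041804, -2.16242131,  0.14329526]), 'tvec': array([-303.55837752,  522.63152861,  818.34646343])}
{'fx': 285.7088319489563, 'fy': 285.7088319489563, 'cx': 258.0987224422039, 'cy': 193.52731582162477, 'D': array([-0.02039936,  0.        ,  0.        ,  0.        ,  0.        ]), 'hand_eye': array([[ 4.99084825e-04, -9.55460230e-01, -2.95119467e-01,
         8.01848048e+01],
       [ 9.99999465e-01,  7.44125718e-04, -7.18007436e-04,
        -4.06143962e-01],
       [ 9.05633536e-04, -2.95118951e-01,  9.55460091e-01,
        -8.17010491e+01],
       [ 0.00000000e+00,  0.00000000e+00,  0.00000000e+00,
         1.00000000e+00]])}
{'t': 0.1, 'qpos': array([ 1.13301082e+00,  4.23777798e-01,  1.63059554e+00, -8.91354751e-06,
        1.08859555e+00, -1.90156989e-02]), 'qvel': array([-0.00057092, -0.00019564, -0.00185382,  0.00152527, -0.0020282 ,
       -0.00040086]), 'joint_torque': array([ 1.24392354e-03, -5.45612776e+01, -2.74322230e+01,  6.44617947e-02,
        1.89679570e-02, -6.71959128e-05]), 'ee_pos': array([253.97172997, 570.65023074, 301.97808806]), 'orientation': array([-6.52936362e-01, -3.07268036e+00,  2.10823960e-03]), 'ft_force': array([ 0.11123673, -0.25150496,  0.11134125]), 'moment': array([0.00345341, 0.02218886, 0.00095815]), 'grasp_force': 0.0, 'width': 87.87388611485642}
```

View pics/scene0.png

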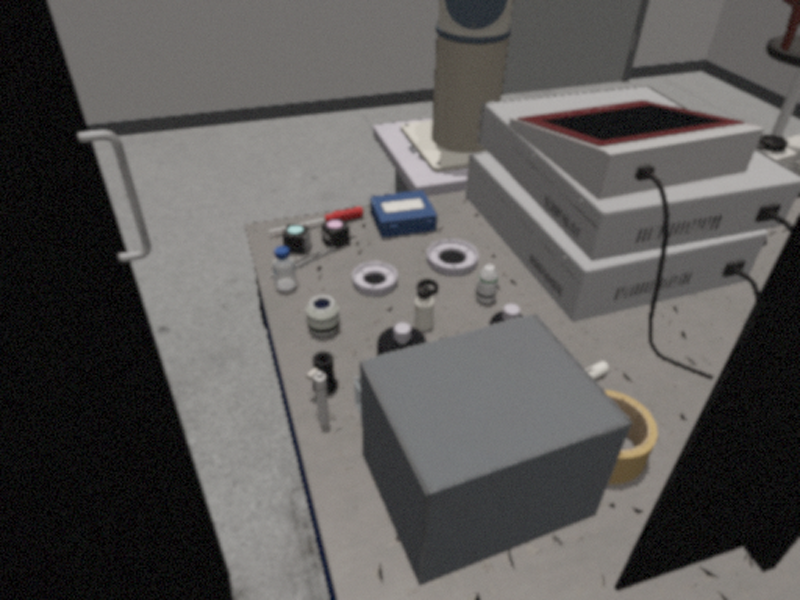

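View pics/top0.png

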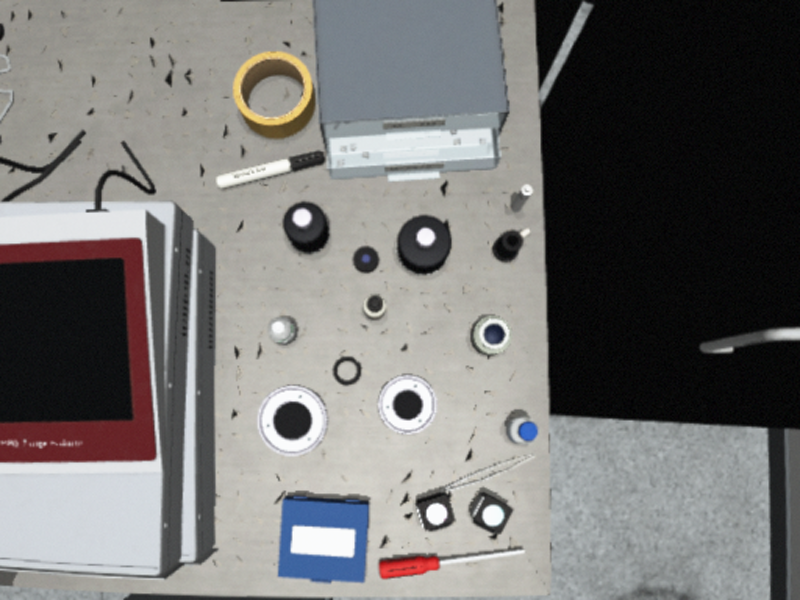

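```bash
python3 - <<'E'
from workcell import vision
import cv2,numpy as np
im=vision.get_image("top")[:,:,::-1]; np.save("top.npy",im)
for k,(x,y) in enumerate([(155,110),(155,190)]):
    cv2.imwrite(f"pics/c{k}.png",cv2.resize(im[y:y+120 if 0 else y+130,x:x+190],None,fx=4.2,fy=4.2,interpolation=cv2.INTER_CUBIC))
p=vision.camera_params("top");R=cv2.Rodrigues(p["rvec"])[0];print(-R.T@p["tvec"])
E
```

```text
[ 417.0718816  -296.73376073  879.19420966]
```

View pics/c0.png

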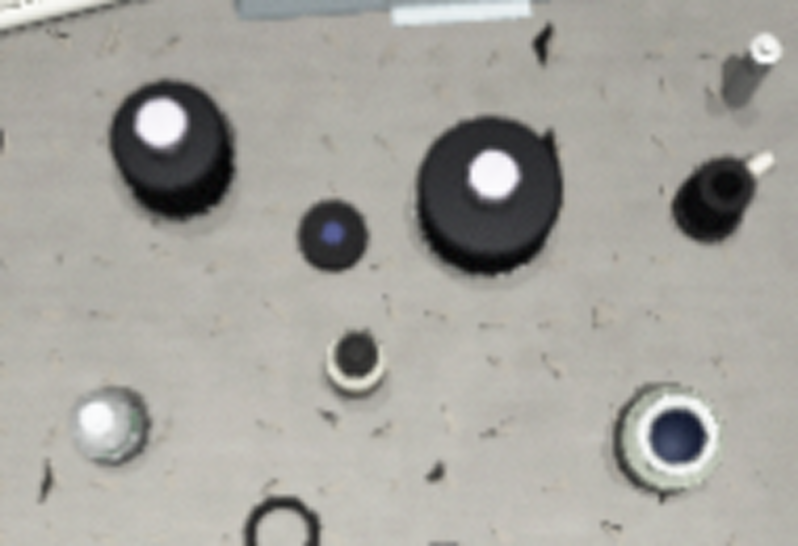

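View pics/c1.png

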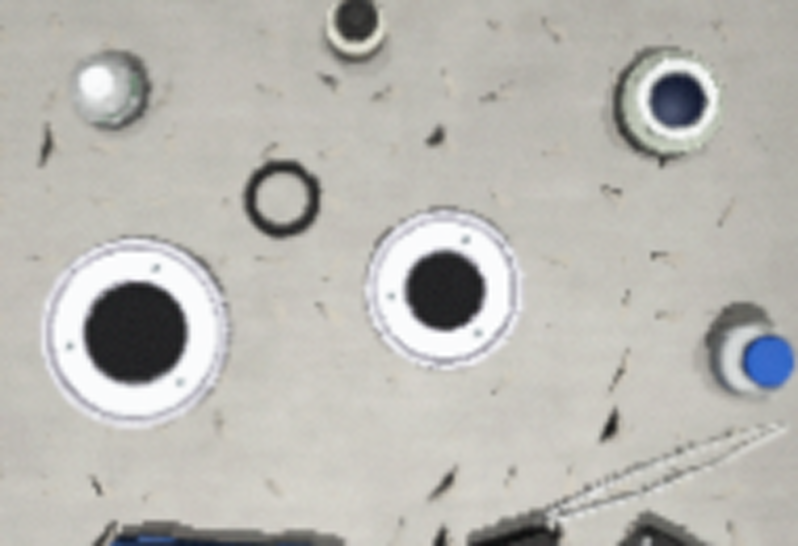

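```bash
cat > h.py <<'E'
from workcell import readout, vision
import cv2,numpy as np
def ray(uv,z,p,Rcw,C):
    K=np.array([[p["fx"],0,p["cx"]],[0,p["fy"],p["cy"]],[0,0,1]])
    n=cv2.undistortPoints(np.array([[uv]],float),K,p["D"])[0,0]
    d=Rcw@np.array([n[0],n[1],1]);return C+d*(z-C[2])/d[2]
def top(uv,z,name="top"):
    p=vision.camera_params(name);R=cv2.Rodrigues(p["rvec"])[0]
    return ray(uv,z,p,R.T,-R.T@p["tvec"])
def wristcam(o):
    p=vision.camera_params("wrist");T=np.eye(4)
    T[:3,:3]=cv2.Rodrigues(o["orientation"])[0];T[:3,3]=o["ee_pos"];T=T@p["hand_eye"];return p,T
def wrist(uv,z,o):
    p,T=wristcam(o);return ray(uv,z,p,T[:3,:3],T[:3,3])
def wproj(P,o):
    p,T=wristcam(o);K=np.array([[p["fx"],0,p["cx"]],[0,p["fy"],p["cy"]],[0,0,1]]);W=np.linalg.inv(T)
    return cv2.projectPoints(np.array(P,float).reshape(-1,1,3),cv2.Rodrigues(W[:3,:3])[0],W[:3,3],K,p["D"])[0][:,0]
E
python3 - <<'E'
from h import *
c=lambda u,v,k:((u+.5)/4.2-.5+155,(v+.5)/4.2-.5+(110,190)[k])
for n,u,v,k,z in [("tallknob",161,122,0,84),("tall shelltop",168,139,0,62),("lowknob",493,174,0,72),("lowshell",490,188,0,50),("bottlecap",357,355,0,67),("bottle b",356,363,0,45),("slim tip",97,421,0,58),("slim barrel",111,425,0,25),("squat",678,437,0,46),("squat barrel",667,438,0,20),("wide",135,331,1,4),("wideO",136,331,1,12),("narrow",445,289,1,4),("narrowO",444,289,1,12),("ring",282,197,1,3)]:
    print(n,top(c(u,v,k),z).round(1))
# scene cross check, 800px coords
s=lambda u,v:((u+.5)*.64-.5,(v+.5)*.64-.5)
for n,u,v,z in [("tallknob",512,311,84),("lowknob",402,329,72),("slim",488,268,58),("wide",452,256,10),("narrow",374,277,10),("squat",322,302,46),("bottle",427,288,67)]: print(n,top(s(u,v),z,"scene").round(0))
E
```

```text
tallknob [ 620.2 -204.4   84. ]
tall shelltop [ 618.5 -204.9   62. ]
lowknob [ 601.1 -340.8   72. ]
lowshell [ 600.  -340.7   50. ]
bottlecap [ 526.2 -284.6   67. ]
bottle b [ 525.7 -283.8   45. ]
slim tip [ 499.9 -176.7   58. ]
slim barrel [ 501.5 -177.9   25. ]
squat [ 494.2 -419.4   46. ]
squat barrel [ 496.1 -418.4   20. ]
wide [ 397.4 -186.9    4. ]
wideO [ 397.6 -188.3   12. ]
narrow [ 415.8 -322.2    4. ]
narrowO [ 415.8 -321.5   12. ]
ring [ 456.  -250.8    3. ]
tallknob [ 626. -206.   84.]
lowknob [ 605. -342.   72.]
slim [ 503. -179.   58.]
wide [ 398. -188.   10.]
narrow [ 415. -322.   10.]
squat [ 494. -418.   46.]
bottle [ 532. -282.   67.]
```

```bash
python3 - <<'E'
from h import *
s=lambda u,v:((u+.5)*.64-.5,(v+.5)*.64-.5)
print("scene near bottom",top(s(420,583),0,"scene").round(0))
for h in(80,120,160,200): print(h,"sc top",top(s(420,468),h,"scene").round(0),"sc l",top(s(363,375),h,"scene").round(0),"top fl",top(s(325,115),h).round(0),"fr",top(s(505,107),h).round(0))
print("drawer front",top(s(332,178),10).round(0),top(s(498,165),10).round(0),top(s(415,180),40).round(0))
for z in (0,60,120,180): print("stack r",z,top(s(213,330),z).round(0),top(s(213,240),z).round(0),"upper",top(s(190,240),z+80).round(0))
print("table edge",top(s(548,340),0).round(0))
E
```

```text
scene near bottom [ 874. -412.    0.]
80 sc top [ 806. -391.   80.] sc l [ 672. -410.   80.] top fl [ 740. -228.   80.] fr [ 751. -433.   80.]
120 sc top [ 832. -402.  120.] sc l [ 710. -420.  120.] top fl [ 724. -231.  120.] fr [ 734. -426.  120.]
160 sc top [ 859. -413.  160.] sc l [ 747. -429.  160.] top fl [ 708. -235.  160.] fr [ 718. -419.  160.]
200 sc top [ 885. -425.  200.] sc l [ 784. -439.  200.] top fl [ 692. -238.  200.] fr [ 701. -412.  200.]
drawer front [ 688. -232.   10.] [ 705. -434.   10.] [ 676. -331.   40.]
stack r 0 [503. -90.   0.] [613. -86.   0.] upper [596. -80.  80.]
stack r 60 [ 498. -104.   60.] [ 600. -101.   60.] upper [582. -96. 140.]
stack r 120 [ 492. -118.  120.] [ 587. -115.  120.] upper [ 569. -112.  200.]
stack r 180 [ 486. -132.  180.] [ 573. -129.  180.] upper [ 556. -129.  260.]
table edge [ 491. -491.    0.]
```

>>> servo_tool --plan '[[[-1,0,0,0.9,0,0,0],[-1,0.1,-0.2,0.9,0,0,-1],[-1,0.1,-0.4,0.9,0,0,-1],[-1,0.15,-0.4,0,0,0,-1],[-1,0.15,-0.4,0,0,0,-1]]]'

```text
t: 0.57
ee_pos: [274.5, 515.2, 413.3]
orientation: [1.182, 2.91, 0.007]
ft_force: [0.0, -0.8, -0.5]
width: 87.9
grasp_force: 0.0
```

>>> servo_tool --plan '[[[-1,0.14,-0.42,0,0,0,-1],[-1,0.14,-0.42,0,0,0,-1],[-1,0.14,-0.42,0,0,0,-1],[-1,0.14,-0.42,0,0,0,-1],[-1,0.14,-0.42,0,0,0,-1]]]'

```text
t: 0.98
ee_pos: [302.2, 430.0, 410.4]
orientation: [-1.785, -2.585, 0.001]
ft_force: [0.7, 0.1, -0.4]
width: 87.5
grasp_force: 0.0
```

>>> servo_tool --plan '[[[-1,0.14,-0.42,0,0,0,-1],[-1,0.14,-0.42,0,0,0,-1],[-1,0.14,-0.42,0,0,0,-1],[-1,0.14,-0.42,0,0,0,-1],[-1,0.14,-0.42,0,0,0,-1]]]'

```text
t: 1.4
ee_pos: [330.2, 346.0, 410.5]
orientation: [2.302, 2.138, -0.001]
ft_force: [0.5, -0.0, 1.2]
width: 88.0
grasp_force: 0.0
```

>>> servo_tool --plan '[[[-1,0.14,-0.42,0,0,0,-1],[-1,0.14,-0.42,0,0,0,-1],[-1,0.14,-0.42,0,0,0,-1],[-1,0.14,-0.42,0,0,0,-1],[-1,0.14,-0.42,0,0,0,-1]]]'

```text
t: 1.82
ee_pos: [358.1, 262.1, 410.5]
orientation: [2.71, 1.589, -0.001]
ft_force: [0.6, 1.2, 0.7]
width: 88.2
grasp_force: 0.0
```

>>> servo_tool --plan '[[[-1,0.14,-0.42,0,0,0,-1],[-1,0.14,-0.42,0,0,0,-1],[-1,0.14,-0.42,0,0,0,-1],[-1,0.14,-0.42,0,0,0,-1],[-1,0.14,-0.42,0,0,0,-1]]]'

```text
t: 2.23
ee_pos: [386.1, 178.1, 410.6]
orientation: [2.99, 0.965, -0.0]
ft_force: [0.8, 0.0, 0.2]
width: 88.1
grasp_force: 0.0
```

>>> servo_tool --plan '[[[-1,0.14,-0.42,0,0,0,-1],[-1,0.14,-0.42,0,0,0,-1],[-1,0.14,-0.42,0,0,0,-1],[-1,0.14,-0.42,0,0,0,-1],[-1,0.14,-0.42,0,0,0,-1]]]'

```text
t: 2.65
ee_pos: [414.1, 94.1, 410.6]
orientation: [-3.128, -0.294, 0.0]
ft_force: [0.4, -0.1, -0.0]
width: 87.7
grasp_force: 0.0
```

>>> servo_tool --plan '[[[-1,0.14,-0.42,0,0,0,-1],[-1,0.14,-0.42,0,0,0,-1],[-1,0.14,-0.42,0,0,0,-1],[-1,0.14,-0.42,0,0,0,-1],[-1,0.14,-0.42,0,0,0,-1]]]'

```text
t: 3.07
ee_pos: [442.1, 10.1, 410.5]
orientation: [-3.117, 0.39, 0.001]
ft_force: [0.4, -0.5, 0.6]
width: 87.9
grasp_force: 0.0
```

>>> servo_tool --plan '[[[-1,0.14,-0.42,0,0,0,-1],[-1,0.14,-0.42,0,0,0,-1],[-1,0.14,-0.42,0,0,0,-1],[-1,0.14,-0.42,0,0,0,-1],[-1,0.14,-0.42,0,0,0,-1]]]'

```text
t: 3.48
ee_pos: [470.1, -73.9, 410.5]
orientation: [2.959, -1.055, -0.001]
ft_force: [0.6, -1.4, 0.6]
width: 87.9
grasp_force: 0.0
```

>>> servo_tool --plan '[[[-1,0.14,-0.42,0,0,0,-1],[-1,0.14,-0.42,0,0,0,-1],[-1,0.14,-0.42,0,0,0,-1],[-1,0.1,-0.42,0,0,0,-1],[-1,0,-0.3,0,0,0,-1]]]'

```text
t: 3.9
ee_pos: [491.4, -153.5, 410.4]
orientation: [2.66, -1.671, -0.0]
ft_force: [-0.4, 0.0, 0.9]
width: 87.4
grasp_force: 0.0
```

>>> servo_tool --plan '[[[-1,0.2,-0.6,-0.8,0,0,-0.4],[-1,0,0,-1,0,0,0],[-1,0,0,-1,0,0,0],[-1,0,0,-0.7,0,0,0],[-1,0,0,0,0,0,0]]]'

```text
t: 4.32
ee_pos: [495.7, -175.2, 265.1]
orientation: [2.633, -1.71, -0.017]
ft_force: [-0.9, 0.5, -0.2]
width: 88.0
grasp_force: 0.0
```

```bash
cat >> h.py <<'E'
def snap(name,pts=[]):
    o=readout.get_obs();im=vision.get_image("wrist")[:,:,::-1].copy();np.save("w.npy",im)
    big=cv2.resize(im,(800,600),interpolation=cv2.INTER_CUBIC)
    for q in wproj(pts,o) if len(pts) else []:
        x,y=((q+.5)*1.5625-.5);cv2.drawMarker(big,(int(round(x)),int(round(y))),(0,0,255),cv2.MARKER_CROSS,10,1)
    cv2.imwrite("pics/"+name,big);np.save("o.npy",o,allow_pickle=True);print(o["ee_pos"].round(1),o["orientation"].round(3),o["qpos"].round(2));return o
def w8(u,v,z):
    o=np.load("o.npy",allow_pickle=True).item();return wrist(((u+.5)*.64-.5,(v+.5)*.64-.5),z,o).round(1)
E
python3 -c "
from h import *
snap('w0.png',[[500,-177,58],[416,-321.5,16],[526,-284,67],[620,-204,84],[601,-341,72],[495,-419,46],[398,-188,16]])"
```

```text
[ 495.7 -175.2  265.1] [ 2.633 -1.71  -0.017] [-0.36  0.33  1.87  0.    0.95  2.36]
```

View pics/w0.png

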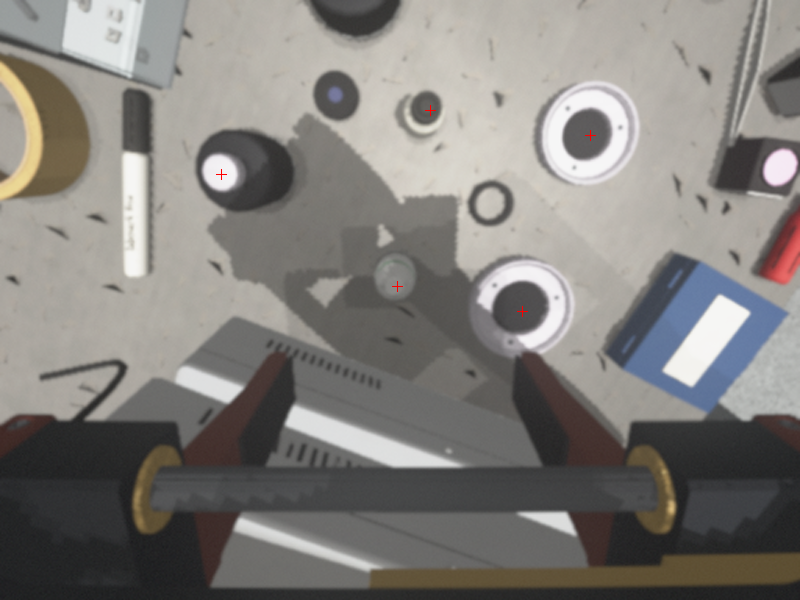

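```bash
python3 -c "
from h import *
for n,u,v,z in [('slim36',396,278,36),('slimtip',397,283,58),('narrowwell',587,135,4),('narrowlip',590,133,14),('wide well',520,307,4),('widelip',521,307,14),('tall',220,173,84),('bottle',427,106,67)]: print(n,w8(u,v,z))
o=np.load('o.npy',allow_pickle=True).item();print(wproj([[500,-177,0]],o)*1.5625)"
```

```text
slim36 [ 500.7 -176.8   36. ]
slimtip [ 500.8 -179.2   58. ]
narrowwell [ 414.1 -323.2    4. ]
narrowlip [ 416.3 -323.1   14. ]
wide well [ 396.2 -187.7    4. ]
widelip [ 399.4 -189.9   14. ]
tall [ 620.8 -204.    84. ]
bottle [ 528.5 -285.3   67. ]
[[396.99247352 266.5537967 ]]
```

>>> servo_tool --plan '[[[-1,0.12,-0.06,0,0,0,-0.8],[-1,0,0,-0.8,0,0,-0.7],[-1,0,0,-1,0,0,0],[-1,0,0,-1,0,0,0],[-1,0,0,0,0,0,0]]]'

```text
t: 4.78
ee_pos: [501.5, -177.7, 154.4]
orientation: [2.516, -1.878, -0.013]
ft_force: [-0.8, 0.7, 0.4]
width: 87.6
grasp_force: 0.0
```

```bash
python3 -c "
from h import *
snap('w1.png',[[500.5,-177.5,58],[500.5,-177.5,36]])"
```

```text
[ 501.5 -177.7  154.4] [ 2.516 -1.878 -0.013] [-0.36  0.51  1.92 -0.    0.72  2.49]
```

View pics/w1.png

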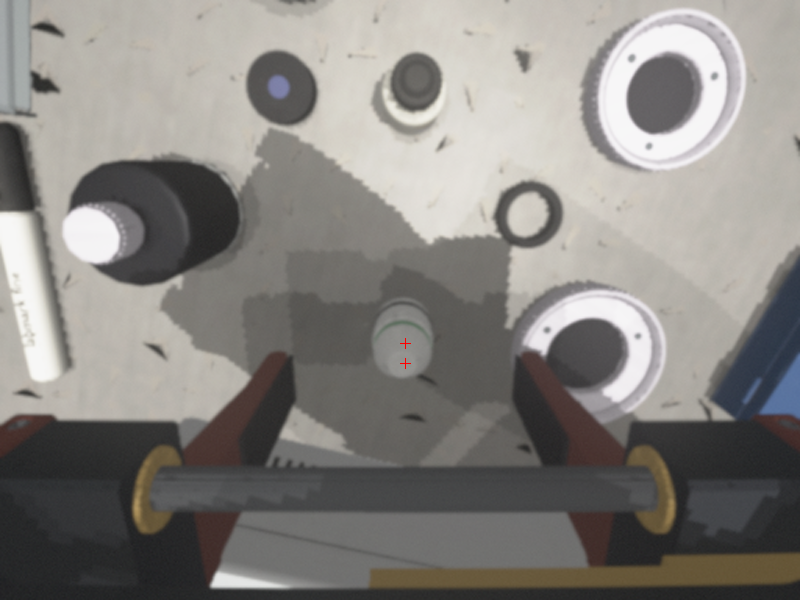

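>>> servo_tool --plan '[[[-0.3,-0.02,0,0,0,0,0],[-0.3,0,0,-0.5,0,0,0],[-0.3,0,0,-0.5,0,0,0],[-0.3,0,0,-0.43,0,0,0],[-0.3,0,0,0,0,0,0]]]'

```text
t: 5.25
ee_pos: [503.9, -178.9, 102.9]
orientation: [-2.517, 1.879, -0.003]
ft_force: [-0.2, -0.4, 0.4]
width: 58.7
grasp_force: 0.0
```

>>> servo_tool --plan '[[[1,0,0,0,0,0,0],[1,0,0,0,0,0,0],[1,0,0,0,0,0,0],[1,0,0,0,0,0,0],[1,0,0,0,0,0,0]]]'

```text
t: 5.67
ee_pos: [503.3, -178.9, 102.7]
orientation: [-2.517, 1.879, -0.002]
ft_force: [-1.4, -1.5, 9.7]
width: 28.6
grasp_force: 30.0
```

>>> servo_tool --plan '[[[1,0,0,0.1,0,0,0],[1,0,0,0.2,0,0,0],[1,0,0,0.4,0,0,0],[1,0,0,0.8,0,0,0],[1,0,0,0,0,0,0]]]'

```text
t: 6.08
ee_pos: [505.1, -179.4, 165.9]
orientation: [-2.516, 1.878, -0.01]
ft_force: [1.2, 0.8, -0.7]
width: 28.0
grasp_force: 30.0
```

```bash
python3 -c "
from h import *
snap('w2.png')
print(readout.get_obs())"
```

```text
[ 505.1 -179.4  165.9] [-2.516  1.878 -0.01 ] [-0.36  0.5   1.91  0.    0.73  2.49]
{'t': 6.1333, 'qpos': array([-3.63510391e-01,  4.97670165e-01,  1.91494931e+00,  6.87463373e-05,
        7.23534446e-01,  2.48995415e+00]), 'qvel': array([ 0.00086642,  0.04664448,  0.03102444, -0.00105754, -0.02880146,
        0.00013034]), 'joint_torque': array([ 1.75802264e-02, -5.21551895e+01, -1.90743810e+01, -2.85204104e-02,
        3.49459397e-01,  9.42609076e-04]), 'ee_pos': array([ 504.50982154, -179.1804024 ,  164.26378454]), 'orientation': array([-2.51606565,  1.87864451, -0.00819188]), 'ft_force': array([ 0.16413714, -0.17979593, -2.31736723]), 'moment': array([ 0.01756383,  0.12002289, -0.01781496]), 'grasp_force': 29.963354188366793, 'width': 28.51871776870511}
```

View pics/w2.png

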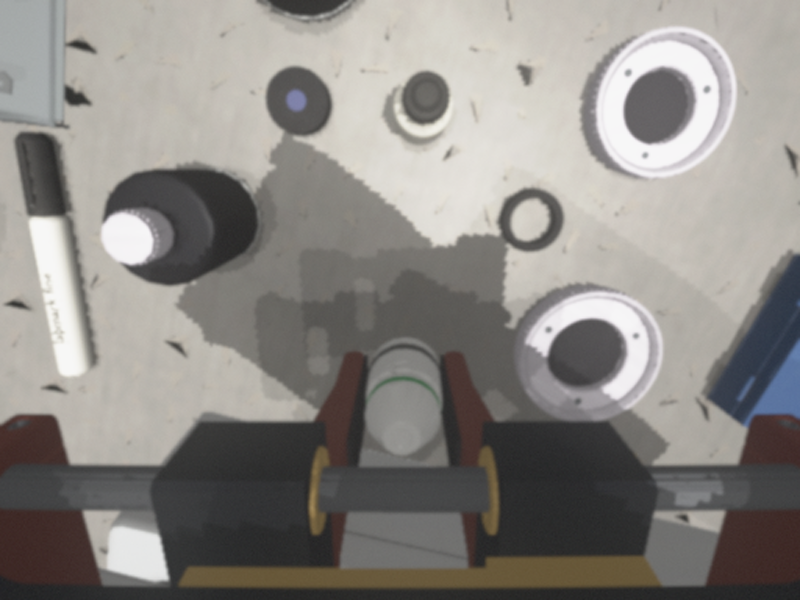

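```bash
python3 -c "
from h import *
print(w8(402,436,119.6), w8(403,436,119.6))
for n,u,v,z in [('nwell',657,106,4),('nlip',665,101,14),('wwell',587,352,4),('wlip',590,352,14),('bottle',428,98,67)]: print(n,w8(u,v,z))
o=np.load('o.npy',allow_pickle=True).item();print(wproj([[504.5,-179.2,119.6],[504.5,-179.2,97.6]],o)*1.5625)"
```

```text
[ 505.3 -176.   119.6] [ 505.  -176.1  119.6]
nwell [ 415.  -323.3    4. ]
nlip [ 416.9 -323.8   14. ]
wwell [ 395.8 -188.4    4. ]
wlip [ 399.6 -191.7   14. ]
bottle [ 527.6 -284.1   67. ]
[[406.89740631 428.34700634]
 [406.72251356 395.63450796]]
```

>>> servo_tool --plan '[[[1,-0.3,-0.5,0.3,0,0,0],[1,-0.5,-0.8,0.2,0,0,0],[1,-0.5,-0.8,0,0,0,0],[1,-0.5,-0.8,0,0,0,0],[1,-0.4,-0.74,0,0,0,0]]]'

```text
t: 6.55
ee_pos: [413.1, -325.1, 181.0]
orientation: [2.518, -1.879, -0.002]
ft_force: [0.6, -0.1, -1.8]
width: 28.4
grasp_force: 30.0
```

>>> servo_tool --plan '[[[1,0,0,0,0,0,0],[1,0,0,0,0,0,0]]]'

```text
t: 6.72
ee_pos: [413.7, -325.3, 180.8]
orientation: [-2.514, 1.884, 0.002]
ft_force: [-0.2, 0.6, -2.5]
width: 28.7
grasp_force: 30.0
```

```bash
python3 -c "
from h import *
o=snap('w3.png',[[415.5,-322.5,10]]);print(o['ft_force'])"
```

```text
[ 413.7 -325.3  180.8] [-2.514e+00  1.884e+00  2.000e-03] [-0.69  0.46  1.93  0.    0.76  2.17]
[-0.19219908  0.57344116 -2.54821736]
```

View pics/w3.png

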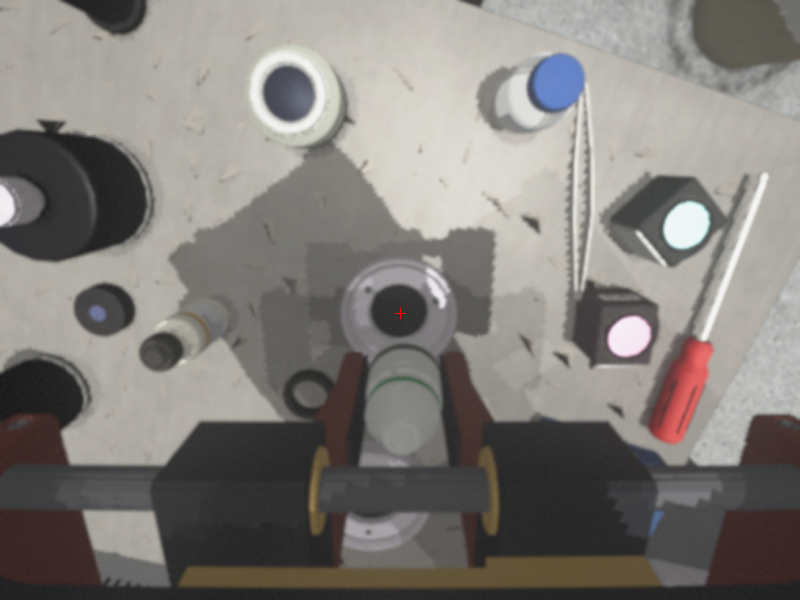

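```bash
python3 -c "
from h import *
print('obj',w8(402.5,436,136.1),'well',w8(399,311,4),w8(399,311,10),'lip',w8(399,311,14))"
```

```text
obj [ 413.8 -322.9  136.1] well [ 415.9 -321.8    4. ] [ 416.4 -323.7   10. ] lip [ 416.7 -324.9   14. ]
```

>>> servo_tool --plan '[[[1,0.06,0.03,-0.2,0,0,0],[1,0,0,-0.5,0,0,0],[1,0,0,-0.5,0,0,0],[1,0,0,-0.3,0,0,0],[1,0,0,0,0,0,0]]]'

```text
t: 7.18
ee_pos: [416.7, -320.8, 118.7]
orientation: [-2.519, 1.877, 0.008]
ft_force: [-1.2, 0.5, -2.5]
width: 28.4
grasp_force: 30.0
```

>>> servo_tool --plan '[[[1,0,0,0,0,0,0],[1,0,0,0,0,0,0]]]'

```text
t: 7.35
ee_pos: [418.0, -322.8, 121.8]
orientation: [-2.518, 1.878, -0.001]
ft_force: [0.5, 0.4, -1.8]
width: 28.4
grasp_force: 30.0
```

>>> servo_tool --plan '[[[1,0,0,-0.1,0,0,0],[1,0,0,-0.1,0,0,0],[1,0,0,0,0,0,0],[1,0,0,0,0,0,0]]]'

```text
t: 7.68
ee_pos: [417.3, -323.0, 113.6]
orientation: [-2.517, 1.88, -0.0]
ft_force: [-0.2, 0.5, -2.0]
width: 28.3
grasp_force: 30.0
```

>>> servo_tool --plan '[[[1,0,0,0,0,0,0],[1,0,0,0,0,0,0]]]'

```text
t: 7.85
ee_pos: [417.4, -323.1, 113.7]
orientation: [-2.517, 1.88, -0.001]
ft_force: [-0.2, 0.2, -1.0]
width: 28.8
grasp_force: 30.0
```

>>> servo_tool --plan '[[[1,0,0,0,0,0,0],[1,0,0,0,0,0,0]]]'

```text
t: 8.02
ee_pos: [417.4, -323.1, 113.6]
orientation: [2.517, -1.88, 0.0]
ft_force: [-0.6, -0.3, -2.4]
width: 28.2
grasp_force: 30.0
```

```bash
python3 -c "
from h import *
o=snap('w4.png',[[415.8,-322.2,10]]);print(o['ft_force'])"
```

```text
[ 417.4 -323.1  113.6] [ 2.517 -1.88   0.   ] [-0.68  0.58  1.94 -0.    0.62  2.17]
[-0.62608955 -0.28237398 -2.42057414]
```

View pics/w4.png

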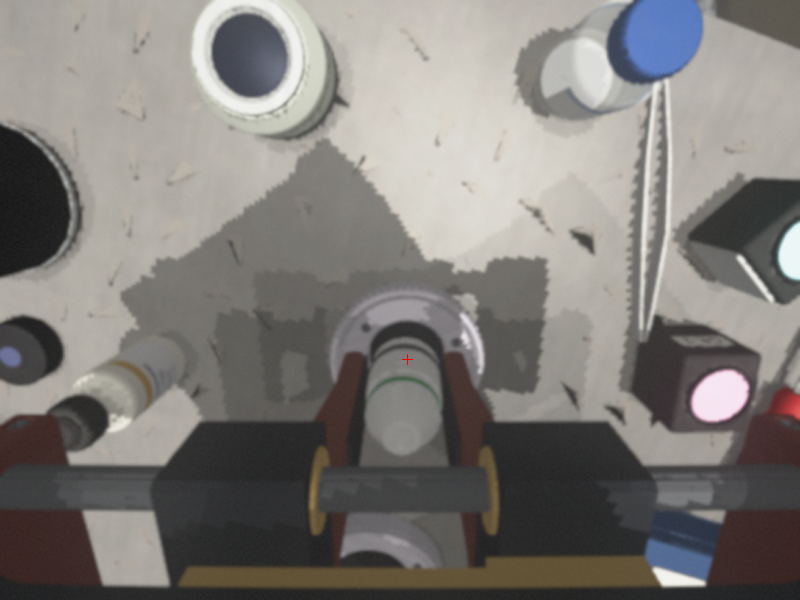

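>>> servo_tool --plan '[[[1,-0.045,-0.037,0,0,0,0],[1,0,0,0,0,0,0],[1,0,0,-0.05,0,0,0],[1,0,0,-0.05,0,0,0],[1,0,0,0,0,0,0]]]'

```text
t: 8.48
ee_pos: [415.3, -324.4, 109.1]
orientation: [-2.517, 1.88, 0.001]
ft_force: [0.4, -0.7, -1.4]
width: 28.2
grasp_force: 30.0
```

>>> servo_tool --plan '[[[1,0,0,0,0,0,0],[1,0,0,-0.03,0,0,0],[1,0,0,0,0,0,0],[1,0,0,0,0,0,0]]]'

```text
t: 8.82
ee_pos: [415.6, -324.5, 108.2]
orientation: [-2.517, 1.88, 0.0]
ft_force: [-0.1, 0.3, -1.8]
width: 28.4
grasp_force: 30.0
```

No contact yet and the underside is below the land, so lower in small steps.

>>> servo_tool --plan '[[[1,0,0,-0.03,0,0,0],[1,0,0,0,0,0,0],[1,0,0,0,0,0,0]]]'

```text
t: 9.07
ee_pos: [415.5, -324.5, 107.0]
orientation: [-2.517, 1.88, 0.0]
ft_force: [-0.5, -0.2, -1.1]
width: 28.3
grasp_force: 30.0
```

>>> servo_tool --plan '[[[1,0,0,-0.03,0,0,0],[1,0,0,0,0,0,0],[1,0,0,0,0,0,0]]]'

```text
t: 9.32
ee_pos: [415.6, -324.7, 106.7]
orientation: [2.517, -1.879, 0.001]
ft_force: [-2.2, 0.9, 8.1]
width: 28.6
grasp_force: 30.0
```

>>> servo_tool --plan '[[[1,0,0,-0.03,0,0,0],[1,0,0,0,0,0,0],[1,0,0,0,0,0,0]]]'

```text
t: 9.57
ee_pos: [415.7, -324.9, 106.5]
orientation: [2.517, -1.879, 0.001]
ft_force: [-5.2, 2.8, 20.4]
width: 28.1
grasp_force: 30.1
```

>>> servo_tool --plan '[[[1,0,0,0.03,0,0,0],[1,0,0,0,0,0,0],[-0.1,0,0,0,0,0,0],[-0.1,0,0,0,0,0,0],[-0.1,0,0,0,0,0,0]]]'

```text
t: 9.98
ee_pos: [415.6, -324.5, 105.7]
orientation: [-2.517, 1.88, 0.0]
ft_force: [0.5, 0.2, 0.4]
width: 45.3
grasp_force: 0.0
```

>>> servo_tool --plan '[[[-0.1,0,0,0,0,0,0],[-0.1,0,0,0.2,0,0,0],[-0.1,0,0,0.6,0,0,0],[-0.1,0,0,0.9,0,0,0],[-0.1,0,0,0.9,0,0,0]]]'

```text
t: 10.4
ee_pos: [414.9, -324.0, 210.6]
orientation: [-2.517, 1.879, 0.004]
ft_force: [0.7, -0.9, -0.1]
width: 48.4
grasp_force: 0.0
```

```bash
python3 -c "
from h import *
im=vision.get_image('top')[:,:,::-1];np.save('top2.npy',im)
o=snap('w5.png')
cv2.imwrite('pics/w5c.png',np.hstack([cv2.resize(np.load('w.npy')[60:320,150:400],(520,540),interpolation=cv2.INTER_CUBIC),cv2.resize(im[180:320,190:260],(270,540),interpolation=cv2.INTER_CUBIC)]))"
```

```text
[ 417.7 -326.2  217.5] [ 2.517 -1.879  0.013] [-0.69  0.4   1.9  -0.    0.83  2.17]
```

View pics/w5c.png

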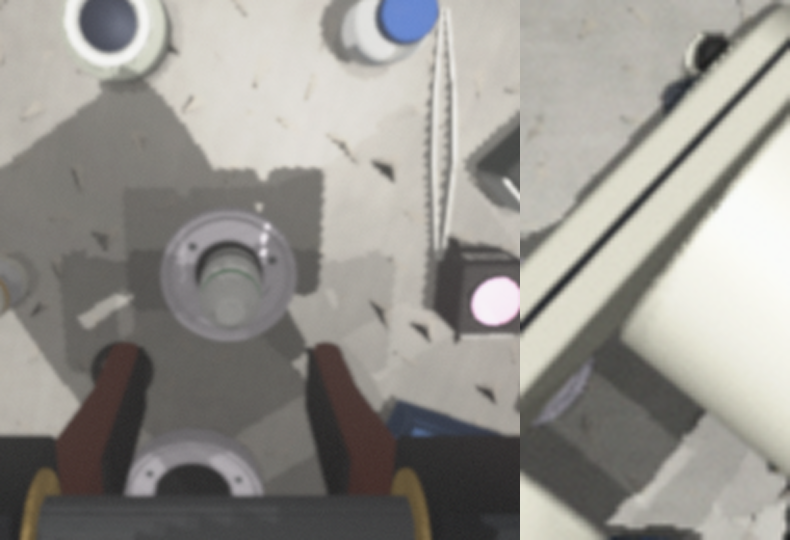

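>>> servo_tool --plan '[[[-0.1,0.8,0.5,0,0,0,0.6],[-0.1,0.8,0.5,0,0,0,0.6],[-0.1,0.8,0.5,0,0,0,0.6],[-0.1,0.8,0.5,0,0,0,0.6],[-0.1,0.8,0.5,0,0,0,0.6]]]'

```text
t: 10.92
ee_pos: [576.6, -223.2, 209.6]
orientation: [2.743, -1.532, -0.001]
ft_force: [-0.2, -1.1, 0.6]
width: 48.5
grasp_force: 0.0
```

>>> servo_tool --plan '[[[-0.1,0.8,0.4,0,0,0,0],[-0.1,0.3,0.1,0,0,0,0],[-0.1,0,0,0,0,0,0],[-0.1,0,0,0,0,0,0],[-0.1,0,0,0,0,0,0]]]'

```text
t: 11.33
ee_pos: [617.9, -205.0, 209.2]
orientation: [2.74, -1.536, -0.003]
ft_force: [0.9, -0.2, -0.9]
width: 48.7
grasp_force: 0.0
```

```bash
cat >> h.py <<'E'
def blob(P,thr=200,r=40):
    o=np.load("o.npy",allow_pickle=True).item();g=cv2.cvtColor(np.load("w.npy"),cv2.COLOR_BGR2GRAY);q=wproj([P],o)[0]
    x,y=q.astype(int);x0,y0=max(0,x-r),max(0,y-r);m=(g[y0:y+r,x0:x+r]>thr).astype(np.uint8)
    n,l,s,c=cv2.connectedComponentsWithStats(m)
    for i in range(1,n):
        if s[i,4]>60: print("blob",s[i],(c[i]+[x0,y0]).round(1),"pred",q.round(1),wrist(c[i]+[x0,y0],P[2],o).round(1))
E
python3 -c "
from h import *
snap('w6.png',[[620.5,-204.2,84]]);blob([620.5,-204.2,84])"
```

```text
[ 617.9 -205.   209.2] [ 2.74  -1.536 -0.003] [-0.34  0.57  1.63 -0.    0.95  2.25]
```

View pics/w6.png

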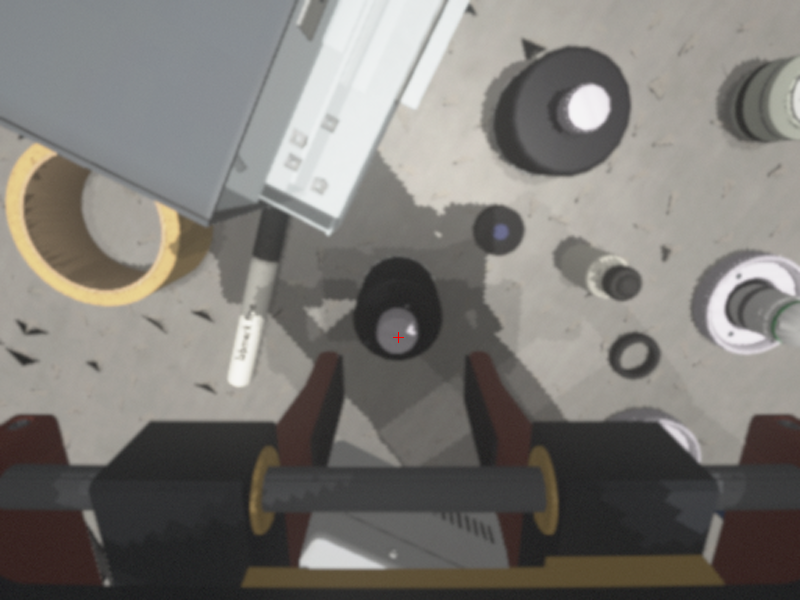

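```bash
python3 -c "
from h import *
print('knob',w8(397,329,84),'box',w8(210,220,135),w8(210,220,120),'drawer',w8(330,232,30),'low',w8(588,107,72), 'slimtip',w8(795,325,62),'nb',w8(758,303,14))"
```

```text
knob [ 623.2 -207.6   84. ] box [ 708.8 -224.8  135. ] [ 713.4 -220.   120. ] drawer [ 677.9 -221.1   30. ] low [ 602.6 -341.    72. ] slimtip [ 431.7 -317.4   62. ] nb [ 416.7 -324.2   14. ]
```

>>> servo_tool --plan '[[[-0.1,0.08,-0.04,-0.3,0,0,0],[-0.1,0,0,-0.5,0,0,0],[-0.1,0,0,-0.45,0,0,0],[-0.1,0,0,-0.25,0,0,0],[-0.1,0,0,0,0,0,0]]]'

```text
t: 11.8
ee_pos: [620.7, -206.3, 146.9]
orientation: [2.739, -1.536, -0.008]
ft_force: [-0.2, 0.6, -0.2]
width: 48.4
grasp_force: 0.0
```

>>> servo_tool --plan '[[[-0.1,0,0,0,0,0,0],[-0.1,0,0,0,0,0,0]]]'

```text
t: 11.97
ee_pos: [623.0, -206.6, 150.5]
orientation: [-2.741, 1.535, -0.001]
ft_force: [-0.1, 0.0, -0.4]
width: 48.3
grasp_force: 0.0
```

```bash
python3 -c "
from h import *
snap('w7.png');
g=cv2.cvtColor(np.load('w.npy'),cv2.COLOR_BGR2GRAY)
for r in range(235,285,3): print(r,g[r,215:300:3])"
```

```text
[ 623.  -206.6  150.5] [-2.741e+00  1.535e+00 -1.000e-03] [-0.34  0.66  1.64 -0.    0.85  2.25]
235 [41 41 61 34 34 33 35 34 36 34 35 59 85 92 93 94 94 87 62 35 32 35 33 35
 38 33 33 62 37]
238 [38 40 70 34 36 32 33 35 36 35 57 90 91 93 94 94 94 93 91 61 34 31 33 32
 37 36 37 56 38]
241 [38 39 76 38 32 35 34 34 34 42 88 93 95 96 96 95 95 94 93 87 42 34 36 34
 36 32 37 54 39]
244 [ 35  40  78  42  35  32  31  33  35  57  92  96  97 104 104 104 105  94
  95  94  62  33  33  33  33  32  35  60  36]
247 [ 35  42  81  52  35  33  35  32  35  70  97 105 108 107 107 106 106 105
 102  96  75  33  33  36  33  33  48  60  38]
250 [ 39  41  80  77  37  33  30  33  32  74 100 108 108 109 108 107 106 107
 108 100  78  35  34  33  33  34  64  62  34]
253 [ 37  38  81  85  49  33  36  33  36  85 107 107 109 109 111 109 107 107
 107 104  86  37  34  35  36  42  70  58  37]
256 [ 38  38  81  85  75  39  32  32  34  86 104 105 106 105 107 108 108 109
 110 110  92  33  35  33  36  64  75  60  33]
259 [ 34  46  84  84  82  64  38  32  35  76 108 107 106 106 106 104 105 106
 107 109  78  36  35  33  61  
[... 241 characters left out ...]
 74  74  73  75  54]
268 [ 40  81  84  85  84  84  86  87  84  69  50  84 105 107 107 108 107 106
  94  46  64  75  72  72  75  73  82  89  73]
271 [ 47  82  86  85  84  86  85  86  86  85  85  74  74  99 103 101  94  82
  79  83  84  82  74  73  74  81  91  91  82]
274 [57 85 85 86 85 86 85 84 86 85 86 85 84 85 84 85 84 84 86 86 84 84 83 88
 88 90 91 90 87]
277 [70 84 86 86 86 87 85 86 86 85 87 85 85 83 86 85 85 86 85 86 85 88 95 97
 96 90 91 87 85]
280 [ 78  85  87  86  86  86  86  86  87  86  86  83  84  83  84  88  85  86
  85  85  89  99 100 101 102  99  91  88  88]
283 [102  84  86  87  88  87  85  85  87  86  84  85  84  83  86  87  88  86
  88  94 103 101 100 101 101 100  95  90  90]
```

```bash
python3 -c "
from h import *
o=np.load('o.npy',allow_pickle=True).item()
print(wrist((258.5,255.5),84,o),wproj([[623,-206.6,84]],o))"
```

```text
[ 622.47131009 -205.78641582   84.        ] [[258.45673632 254.01355952]]
```

>>> servo_tool --plan '[[[-0.1,0,0,-0.08,0,0,0],[1,0,0,0,0,0,0],[1,0,0,0,0,0,0],[1,0,0,0,0,0,0],[1,0,0,0,0,0,0]]]'

```text
t: 12.43
ee_pos: [622.8, -206.1, 146.9]
orientation: [-2.741, 1.535, -0.0]
ft_force: [0.1, 0.6, -0.2]
width: 25.2
grasp_force: 0.0
```

>>> servo_tool --plan '[[[1,0,0,0,0,0,0],[1,0,0,0,0,0,0],[1,0,0,0,0,0,0]]]'

```text
t: 12.68
ee_pos: [622.8, -206.1, 146.8]
orientation: [-2.741, 1.535, -0.0]
ft_force: [-0.1, -0.4, 0.4]
width: 19.4
grasp_force: 30.0
```

>>> servo_tool --plan '[[[1,0,0,0.2,0,0,0],[1,0,0,0.5,0,0,0],[1,0,0,0.7,0,0,0],[1,0,0,0.7,0,0,0],[1,0,0,0,0,0,0]]]'

```text
t: 13.1
ee_pos: [625.3, -207.0, 236.9]
orientation: [-2.74, 1.534, -0.014]
ft_force: [1.2, -0.8, -0.1]
width: 19.0
grasp_force: 30.0
```

>>> servo_tool --plan '[[[1,-0.4,-0.2,0,0,0,0],[1,-0.8,-0.46,0,0,0,0],[1,-0.8,-0.46,0,0,0,0],[1,-0.8,-0.46,0,0,0,0],[1,-0.8,-0.46,0,0,0,0]]]'

```text
t: 13.52
ee_pos: [477.1, -287.9, 230.5]
orientation: [2.742, -1.534, -0.001]
ft_force: [0.4, -0.5, 0.6]
width: 19.1
grasp_force: 30.0
```

>>> servo_tool --plan '[[[1,-0.8,-0.46,0,0,0,0],[1,-0.5,-0.3,0,0,0,0],[1,-0.26,-0.13,0,0,0,0],[1,0,0,0,0,0,0],[1,0,0,0,0,0,0]]]'

```text
t: 13.93
ee_pos: [416.7, -323.4, 230.8]
orientation: [-2.74, 1.536, -0.001]
ft_force: [0.5, 1.0, -1.0]
width: 19.3
grasp_force: 30.0
```

>>> servo_tool --plan '[[[1,0,0,0,0,0,0],[1,0,0,0,0,0,0],[1,0,0,0,0,0,0]]]'

```text
t: 14.18
ee_pos: [417.4, -322.7, 230.6]
orientation: [-2.742, 1.533, -0.0]
ft_force: [0.7, 0.4, -1.5]
width: 19.2
grasp_force: 30.0
```

```bash
python3 -c "
from h import *
snap('w8.png',[[415.6,-322.3,16]])"
```

```text
[ 417.4 -322.7  230.6] [-2.742  1.533 -0.   ] [-0.68  0.38  1.9   0.    0.86  1.91]
```

View pics/w8.png

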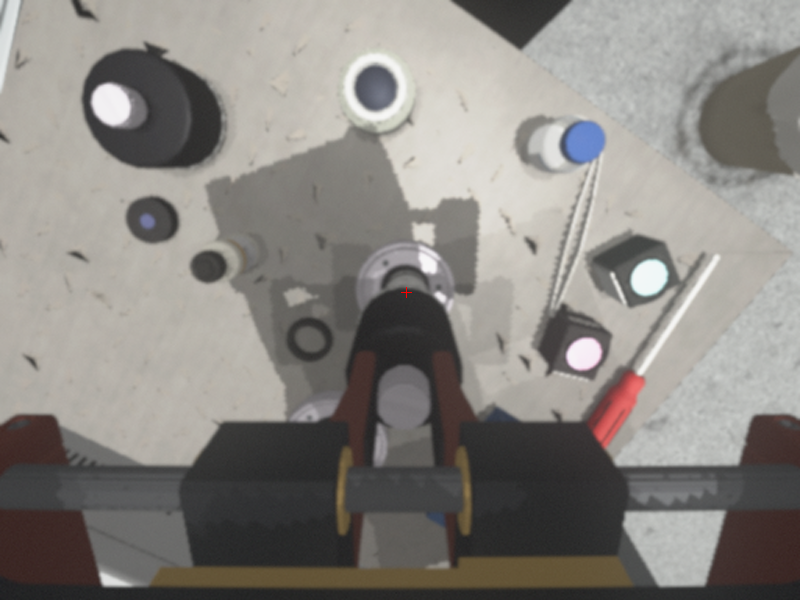

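```bash
python3 -c "
from h import *
print(w8(404,397,167.8), w8(406,290,16),w8(406,287,14))
g=cv2.cvtColor(np.load('w.npy'),cv2.COLOR_BGR2GRAY)
print(g[150:175,259]);print(g[170,222:300])"
```

```text
[ 418.5 -324.5  167.8] [ 416.2 -323.8   16. ] [ 417.  -325.2   14. ]
[125 125 122 119 124 139 156 153 139 139 154 164 166 165 163 163 163 162
 144 111  76  62  68  83  89]
[105 106 106 106 104 105 106 107 108 118 132 143 142 136 134 141 150 158
 162 161 162 160 155 145 137 138 147 152 147 138 122 109  98  89  81  78
  77  76  74  78  86  94 102 113 129 140 158 189 232 244 246 246 246 246
 246 245 238 202 161 142 136 141 148 147 139 127 118 114 111 112 112 112
 113 113 113 114 114 115]
```

```bash
python3 -c "
from h import *
o=np.load('o.npy',allow_pickle=True).item()
for d in(-2,0,2):
  c=np.array([415.8,-322.3])+d*np.array([.52,-.854]);f=c+34*np.array([.52,-.854]);l=c+34*np.array([.854,.52]);r=c-34*np.array([.854,.52])
  print(d,wproj([[*f,12],[*f,16],[*l,14],[*r,14]],o).round(1).tolist())"
```

```text
-2 [[259.4, 156.7], [259.4, 157.3], [227.9, 187.9], [290.5, 188.2]]
0 [[259.4, 154.8], [259.4, 155.4], [227.9, 186.1], [290.6, 186.4]]
2 [[259.4, 152.9], [259.5, 153.5], [227.8, 184.4], [290.6, 184.7]]
```

```bash
python3 -c "
from h import *
o=np.load('o.npy',allow_pickle=True).item()
g=cv2.cvtColor(np.load('w.npy'),cv2.COLOR_BGR2GRAY)
print(g[225:285,258])
for d in(0,2): 
  c=o['ee_pos'][:2]+d*np.array([.52,-.854]);e=10*np.array([.52,-.854])
  print(d,wproj([[*c,167.8],[*(c+e),167.8],[*(c-e),167.8]],o).round(1).tolist())"
```

```text
[ 41  39  41  41  43  43  41  45  68  93 101 103 103 105 106 106 106 106
 106 106 108 117 119 119 120 120 119 119 120 121 122 121 121 120 120 118
 117 118 120 119 119 121 120 120 120 119 120 120 120 118 112 112 111 112
 110 112 112 109 102  98]
0 [[258.4, 257.2], [258.5, 241.3], [258.3, 272.6]]
2 [[258.4, 254.1], [258.5, 238.1], [258.3, 269.6]]
```

>>> servo_tool --plan '[[[1,-0.02,-0.03,0,0,0,0],[1,0,0,-0.4,0,0,0],[1,0,0,-0.4,0,0,0],[1,0,0,-0.3,0,0,0],[1,0,0,0,0,0,0]]]'

```text
t: 14.65
ee_pos: [414.8, -323.6, 184.6]
orientation: [-2.741, 1.534, 0.006]
ft_force: [-0.2, 0.6, -1.3]
width: 19.4
grasp_force: 30.0
```

>>> servo_tool --plan '[[[1,0,0,-0.2,0,0,0],[1,0,0,-0.2,0,0,0],[1,0,0,-0.1,0,0,0],[1,0,0,0,0,0,0],[1,0,0,0,0,0,0]]]'

```text
t: 15.07
ee_pos: [415.6, -324.5, 166.7]
orientation: [-2.741, 1.535, 0.0]
ft_force: [0.4, 0.6, -0.8]
width: 19.4
grasp_force: 30.0
```

>>> servo_tool --plan '[[[1,0,0,0,0,0,0],[1,0,0,-0.1,0,0,0],[1,0,0,0,0,0,0],[1,0,0,0,0,0,0]]]'

```text
t: 15.4
ee_pos: [415.5, -324.5, 162.6]
orientation: [-2.741, 1.535, 0.0]
ft_force: [0.2, -0.3, -0.8]
width: 19.2
grasp_force: 30.0
```

>>> servo_tool --plan '[[[1,0.025,0.015,0,0,0,0],[1,0,0,-0.05,0,0,0],[1,0,0,0,0,0,0],[1,0,0,0,0,0,0]]]'

```text
t: 15.73
ee_pos: [416.5, -323.8, 160.6]
orientation: [-2.741, 1.535, 0.0]
ft_force: [0.1, -0.9, -1.0]
width: 19.5
grasp_force: 30.0
```

>>> servo_tool --plan '[[[1,0,0,-0.05,0,0,0],[1,0,0,0,0,0,0],[1,0,0,0,0,0,0]]]'

```text
t: 15.98
ee_pos: [416.5, -323.8, 158.5]
orientation: [-2.741, 1.535, 0.0]
ft_force: [-0.5, -0.1, -0.8]
width: 19.0
grasp_force: 30.0
```

>>> servo_tool --plan '[[[1,0,0,-0.04,0,0,0],[1,0,0,0,0,0,0],[1,0,0,0,0,0,0]]]'

```text
t: 16.23
ee_pos: [416.5, -323.9, 157.0]
orientation: [-2.741, 1.535, 0.0]
ft_force: [-0.1, -0.6, -1.2]
width: 19.2
grasp_force: 30.0
```

>>> servo_tool --plan '[[[1,0,0,-0.03,0,0,0],[1,0,0,0,0,0,0],[1,0,0,0,0,0,0]]]'

```text
t: 16.48
ee_pos: [416.6, -324.1, 156.7]
orientation: [2.741, -1.535, 0.001]
ft_force: [-2.1, 0.7, 8.4]
width: 19.2
grasp_force: 30.0
```

>>> servo_tool --plan '[[[1,0,0,0.02,0,0,0],[1,0,0,0,0,0,0],[-0.1,0,0,0,0,0,0],[-0.1,0,0,0,0,0,0],[-0.1,0,0,0,0,0,0]]]'

```text
t: 16.9
ee_pos: [416.5, -323.9, 156.5]
orientation: [-2.741, 1.535, 0.0]
ft_force: [0.1, -0.2, -0.8]
width: 35.8
grasp_force: 0.0
```

>>> servo_tool --plan '[[[-0.1,0,0,0.1,0,0,0],[-0.1,0,0,0.5,0,0,0],[-0.1,0,0,0.8,0,0,0],[-0.1,0,0,0.8,0,0,0],[-0.1,0,0,0.3,0,0,0]]]'

```text
t: 17.32
ee_pos: [417.7, -324.9, 260.7]
orientation: [2.74, -1.534, 0.008]
ft_force: [0.4, -0.7, 0.5]
width: 48.3
grasp_force: 0.0
```

```bash
python3 -c "
from h import *
o=snap('w9.png');print(o['width'])
for n,u,v,z in [('squat',377,88,46)]: pass
g=cv2.cvtColor(np.load('w.npy'),cv2.COLOR_BGR2GRAY)
print(wproj([[494.5,-419,46],[415.7,-322.4,94]],o))
"
```

```text
[ 417.7 -324.9  260.7] [ 2.74  -1.534  0.008] [-0.68  0.34  1.88 -0.    0.92  1.91]
48.33324596137186
[[241.6566273   65.65144444]
 [258.97497732 203.81509281]]
```

```bash
python3 -c "
from h import *
s=lambda u,v:((u+.5)*.64-.5,(v+.5)*.64-.5)
c=lambda u,v,k:((u+.5)/4.2-.5+155,(v+.5)/4.2-.5+(110,190)[k])
print('blk base',top(c(708,212,0),5).round(0),'blk neck',[top(c(727,185,0),z).round(0) for z in(40,60,80)],'tip',[top(c(765,158,0),z).round(0) for z in(60,80,100,120)])
print('scene tip',[top(s(318,374),z,'scene').round(0) for z in(60,80,100)],'black top',[top(s(322,358),z,'scene').round(0) for z in(60,80,100)])
print('blue cap',[top(c(768,361,1),z).round(0) for z in(60,80,100)],'body',top(c(740,350,1),10).round(0), 'scene',[top(s(281,252),z,'scene').round(0) for z in(60,80,100)])
blob([494.5,-419,46],190,50)
# squat ring via threshold contour
g=cv2.cvtColor(np.load('w.npy'),cv2.COLOR_BGR2GRAY);print(g[65,205:280])
"
```

```text
blk base [ 599. -441.    5.] blk neck [array([ 604., -444.,   40.]), array([ 599., -440.,   60.]), array([ 595., -437.,   80.])] tip [array([ 611., -457.,   60.]), array([ 606., -453.,   80.]), array([ 602., -449.,  100.]), array([ 597., -445.,  120.])]
scene tip [array([ 637., -454.,   60.]), array([ 656., -457.,   80.]), array([ 676., -460.,  100.])] black top [array([ 613., -444.,   60.]), array([ 633., -448.,   80.]), array([ 653., -451.,  100.])]
blue cap [array([ 386., -453.,   60.]), array([ 387., -449.,   80.]), array([ 387., -445.,  100.])] body [ 389. -450.   10.] scene [array([ 382., -453.,   60.]), array([ 411., -456.,   80.]), array([ 440., -459.,  100.])]
blob [   0    0  100  100 6716] [246.9  59.3] pred [241.7  65.7] [ 493.1 -426.5   46. ]
[193 192 191 192 191 192 191 192 195 196 198 199 200 198 194 193 195 200
 214 231 242 243 236 210 158 110  88  84  86  88  90  93  97 100 103 106
 108 111 112 113 114 114 112 108 105 101 100 114 153 200 232 243 244 239
 224 217 215 213 208 202 197 197 200 204 209 208 212 212 210 211 210 209
 208 207 208]
```

>>> servo_tool --plan '[[[-0.5,0,0,0,0,0,1],[-0.5,0,0,0,0,0,1],[-0.5,0,0,0,0,0,1],[-0.5,0,0,0,0,0,1],[-0.5,0,0,0,0,0,1]]]'

```text
t: 17.78
ee_pos: [416.2, -323.6, 256.0]
orientation: [-3.01, 0.899, 0.001]
ft_force: [-1.1, 0.4, -0.4]
width: 65.7
grasp_force: 0.0
```

>>> servo_tool --plan '[[[-0.5,0,0,0,0,0,1],[-0.5,0,0,0,0,0,1],[-0.5,0,0,0,0,0,1],[-0.5,0,0,0,0,0,1],[-0.5,0,0,0,0,0,1]]]'

```text
t: 18.2
ee_pos: [416.2, -323.6, 255.9]
orientation: [-3.133, 0.226, 0.002]
ft_force: [0.9, -0.1, 0.6]
width: 65.8
grasp_force: 0.0
```

>>> servo_tool --plan '[[[-0.5,0.1,-0.12,0,0,0,1],[-0.5,0.1,-0.12,0,0,0,1],[-0.5,0.1,-0.12,0,0,0,1],[-0.5,0.1,-0.12,0,0,0,1],[-0.5,0.1,-0.12,0,0,0,1]]]'

```text
t: 18.62
ee_pos: [436.4, -347.8, 255.8]
orientation: [-3.107, -0.458, 0.001]
ft_force: [0.1, 0.3, 0.3]
width: 66.1
grasp_force: 0.0
```

>>> servo_tool --plan '[[[-0.5,0.1,-0.12,0,0,0,1],[-0.5,0.1,-0.12,0,0,0,1],[-0.5,0.1,-0.12,0,0,0,1],[-0.5,0.1,-0.12,0,0,0,1],[-0.5,0.1,-0.12,0,0,0,1]]]'

```text
t: 19.03
ee_pos: [456.4, -371.8, 255.7]
orientation: [-2.934, -1.119, 0.001]
ft_force: [-0.5, -0.5, 0.1]
width: 65.8
grasp_force: 0.0
```

>>> servo_tool --plan '[[[-0.5,0.1,-0.12,0,0,0,1],[-0.5,0.1,-0.12,0,0,0,1],[-0.5,0.1,-0.12,0,0,0,1],[-0.5,0.1,-0.12,0,0,0,1],[-0.5,0.1,-0.12,0,0,0,1]]]'

```text
t: 19.45
ee_pos: [476.4, -395.8, 255.7]
orientation: [-2.622, -1.728, 0.001]
ft_force: [-0.9, 0.1, -0.7]
width: 65.9
grasp_force: 0.0
```

>>> servo_tool --plan '[[[-0.5,0.1,-0.12,-0.2,0,0,1],[-0.5,0.1,-0.12,-0.4,0,0,1],[-0.5,0.1,-0.12,-0.4,0,0,1],[-0.5,0.1,-0.12,-0.4,0,0,1],[-0.5,0.04,-0.1,0,0,0,0.7]]]'

```text
t: 19.87
ee_pos: [492.9, -418.0, 196.4]
orientation: [-2.212, -2.222, 0.001]
ft_force: [-0.7, 0.9, 0.6]
width: 65.6
grasp_force: 0.0
```

>>> servo_tool --plan '[[[-0.5,0,0,0,0,0,0],[-0.5,0,0,0,0,0,0],[-0.5,0,0,0,0,0,0]]]'

```text
t: 20.12
ee_pos: [494.0, -418.9, 200.6]
orientation: [-2.223, -2.219, -0.0]
ft_force: [-0.2, 0.4, 0.3]
width: 66.1
grasp_force: 0.0
```

```bash
python3 -c "
from h import *
o=snap('w10.png',[[494.5,-419,46]])
g=cv2.cvtColor(np.load('w.npy'),cv2.COLOR_BGR2GRAY)
q=wproj([[494.5,-419,46]],o)[0];print(q);x,y=q.astype(int)
print(g[y,x-55:x+55]);print(g[y-60:y+60,x])
"
```

```text
[ 494.  -418.9  200.6] [-2.223 -2.219 -0.   ] [-0.72  0.58  1.64  0.    0.92 -0.72]
[257.68088604 201.56680293]
[223 224 223 223 223 223 223 222 217 196 163 145 142 141 140 140 141 139
 140 138 136 133 125 120 115 113 114 112 112 113 112 114 122 137 150 156
 156 153 150 149 151 148 139 117  89  70  64  61  61  62  64  61  61  61
  61  62  62  62  64  60  61  62  61  61  61  60  60  59  61  75 101 127
 142 150 151 150 152 156 155 154 150 145 141 137 137 137 136 135 135 135
 135 135 135 133 132 135 136 136 135 136 135 135 136 136 138 137 137 138
 139 137]
[125 126 128 126 124 125 123 126 125 125 126 128 126 125 125 126 125 124
 124 123 123 124 124 124 124 123 119 107  91 103 133 141 141 142 155 168
 175 172 167 163 165 161 153 147 149 150 144 128  98  71  65  67  65  64
  64  64  60  61  63  62  62  60  61  65  62  62  63  64  63  63  65  69
  95 133 161 175 186 190 190 189 198 210 214 217 221 223 224 225 224 223
 222 221 221 220 220 220 220 220 220 219 219 219 219 218 219 219 218 209
 173 114  73  62  61  61  61  59  58  59  60  58]
```

View pics/w10.png

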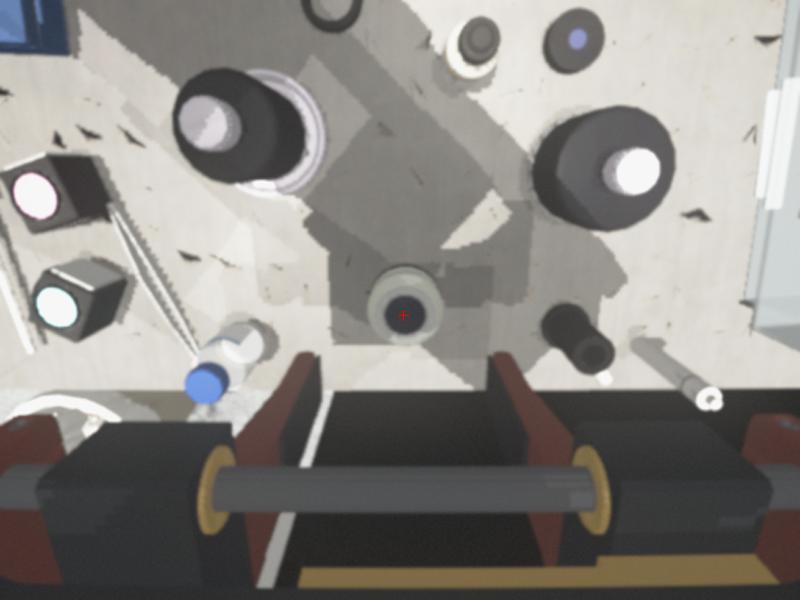

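>>> servo_tool --plan '[[[-0.5,0.02,0,-0.5,0,0,0],[-0.5,0,0,-0.8,0,0,0],[-0.5,0,0,-0.7,0,0,0],[-0.5,0,0,-0.4,0,0,0],[-0.5,0,0,0,0,0,0]]]'

```text
t: 20.58
ee_pos: [493.3, -417.5, 101.5]
orientation: [-2.218, -2.217, 0.001]
ft_force: [-0.5, -0.3, -0.5]
width: 65.8
grasp_force: 0.0
```

>>> servo_tool --plan '[[[-0.5,0,0,0,0,0,0],[-0.5,0,0,0,0,0,0],[-0.5,0,0,0,0,0,0]]]'

```text
t: 20.83
ee_pos: [495.8, -419.8, 106.6]
orientation: [2.219, 2.219, 0.0]
ft_force: [-0.5, 0.4, 0.1]
width: 65.8
grasp_force: 0.0
```

>>> servo_tool --plan '[[[-0.5,0,0,-0.2,0,0,0],[-0.5,0,0,0,0,0,0],[-0.5,0,0,0,0,0,0],[1,0,0,0,0,0,0],[1,0,0,0,0,0,0]]]'

```text
t: 21.25
ee_pos: [495.0, -419.1, 96.8]
orientation: [2.221, 2.221, 0.0]
ft_force: [-0.3, -0.8, -0.2]
width: 55.7
grasp_force: 0.0
```

>>> servo_tool --plan '[[[1,0,0,0,0,0,0],[1,0,0,0,0,0,0],[1,0,0,0,0,0,0],[1,0,0,0,0,0,0]]]'

```text
t: 21.58
ee_pos: [495.0, -419.1, 96.8]
orientation: [2.221, 2.221, 0.0]
ft_force: [-0.3, 0.5, 0.6]
width: 42.9
grasp_force: 30.0
```

>>> servo_tool --plan '[[[1,0,0,0.1,0,0,0],[1,0,0,0.3,0,0,0],[1,0,0,0.8,0,0,0],[1,0,0,1,0,0,0],[1,0,0,1,0,0,0]]]'

```text
t: 22.0
ee_pos: [494.3, -418.5, 225.8]
orientation: [-2.22, -2.22, 0.0]
ft_force: [1.1, -1.0, -2.9]
width: 43.5
grasp_force: 30.0
```

>>> servo_tool --plan '[[[1,0,0,0,0,0,0],[1,0,0,0,0,0,0],[1,0,0,0,0,0,0]]]'

```text
t: 22.25
ee_pos: [494.5, -418.7, 224.8]
orientation: [-2.221, -2.221, -0.0]
ft_force: [0.0, 1.3, -3.0]
width: 43.5
grasp_force: 30.0
```

```bash
python3 -c "
from h import *
o=snap('w11.png');g=cv2.cvtColor(np.load('w.npy'),cv2.COLOR_BGR2GRAY);print(o['ft_force'],o['moment'])
print(g[170:310:2,258]);print(g[256,200:320:2])
c=o['ee_pos'];z=46+c[2]-98.5
print(wproj([[c[0],c[1],z],[c[0],c[1]-16.5,z],[c[0],c[1]+16.5,z]],o))
"
```

```text
[ 494.5 -418.7  224.8] [-2.221 -2.221 -0.   ] [-0.72  0.55  1.63  0.    0.97 -0.72]
[ 0.04337533  1.34185683 -2.95802201] [-0.00777664  0.13789875 -0.02771963]
[104 105 105 104 104 104 104 106 125 132 132 132 133 131 133 132 134  95
  63 125 143 144 137 120 142 151 157 158 157 158 158 159 155 140 145 144
 138  91  58  56  55  53  51  53  50  49  51  50  45  49  47  48  48  43
  45  45  75 130 140 142 137  82  42  43  56  73  73  77  77  77]
[ 78  78  77  77  77  76  65  63  60  75 132 151 153 151 140 143 142 139
 127  86  56  54  51  52  53  52  52  53  51  53  53  50  50  51  49  49
  50  48  52  92 131 140 144 145 140 149 150 149 130  72  49  51  56  64
  67  68  68  68  67  67]
[[256.53561007 263.31267795]
 [256.56825208 289.71014919]
 [256.50134838 235.08460327]]
```

>>> servo_tool --plan '[[[1,-0.04,0.25,0,0,0,0],[1,-0.04,0.25,0,0,0,-1],[1,-0.04,0.25,0,0,0,-1],[1,-0.04,0.25,0,0,0,-1],[1,-0.04,0.25,0,0,0,-1]]]'

```text
t: 22.72
ee_pos: [485.9, -367.4, 222.8]
orientation: [-2.574, -1.794, 0.002]
ft_force: [-0.1, -0.2, -2.0]
width: 43.8
grasp_force: 30.0
```

>>> servo_tool --plan '[[[1,-0.04,0.1,0,0,0,-1],[1,-0.04,0.1,0,0,0,-1],[1,-0.04,0.1,0,0,0,-1],[1,-0.04,0.1,0,0,0,-1],[1,-0.04,0.1,0,0,0,-1]]]'

```text
t: 23.13
ee_pos: [478.0, -347.6, 222.9]
orientation: [-2.902, -1.195, 0.003]
ft_force: [-0.3, -0.2, -2.2]
width: 43.2
grasp_force: 30.0
```

>>> servo_tool --plan '[[[1,-0.04,0.1,0,0,0,-1],[1,-0.04,0.1,0,0,0,-1],[1,-0.04,0.1,0,0,0,-1],[1,-0.04,0.1,0,0,0,-1],[1,-0.04,0.1,0,0,0,-1]]]'

```text
t: 23.55
ee_pos: [469.9, -327.7, 222.9]
orientation: [-3.092, -0.539, 0.004]
ft_force: [-0.1, -0.5, -2.4]
width: 43.4
grasp_force: 30.0
```

>>> servo_tool --plan '[[[1,-0.04,0.1,0,0,0,-1],[1,-0.04,0.1,0,0,0,-1],[1,-0.04,0.1,0,0,0,-1],[1,-0.04,0.1,0,0,0,-1],[1,-0.04,0.1,0,0,0,-1]]]'

```text
t: 23.97
ee_pos: [461.9, -307.7, 223.0]
orientation: [-3.136, 0.143, 0.005]
ft_force: [-0.1, 0.1, -1.7]
width: 43.2
grasp_force: 30.0
```

>>> servo_tool --plan '[[[1,-0.04,0.1,0,0,0,-1],[1,-0.04,0.1,0,0,0,-1],[1,-0.04,0.1,0,0,0,-1],[1,-0.04,0.1,0,0,0,-1],[1,-0.04,0.1,0,0,0,-1]]]'

```text
t: 24.38
ee_pos: [453.8, -287.7, 223.1]
orientation: [-3.032, 0.819, 0.005]
ft_force: [0.3, -0.1, -2.5]
width: 43.3
grasp_force: 30.0
```

>>> servo_tool --plan '[[[1,-0.04,0.1,0,0,0,-1],[1,-0.04,0.1,0,0,0,-1],[1,-0.04,0.1,0,0,0,-1],[1,-0.04,0.1,0,0,0,-1],[1,-0.04,0.1,0,0,0,-1]]]'

```text
t: 24.8
ee_pos: [445.8, -267.8, 223.1]
orientation: [-2.783, 1.456, 0.005]
ft_force: [-0.1, -0.0, -1.7]
width: 43.1
grasp_force: 30.0
```

>>> servo_tool --plan '[[[1,0,0,0,0,0,-1],[1,0,0,0,0,0,-1],[1,0,0,0,0,0,-1],[1,0,0,0,0,0,0],[1,0,0,0,0,0,0]]]'

```text
t: 25.22
ee_pos: [446.2, -268.3, 223.6]
orientation: [2.576, -1.798, -0.004]
ft_force: [0.1, 0.4, -3.2]
width: 43.1
grasp_force: 30.0
```

>>> servo_tool --plan '[[[1,-0.3,0.5,0,0,0,0],[1,-0.3,0.5,-0.4,0,0,0],[1,-0.3,0.5,-0.5,0,0,0],[1,-0.2,0.35,-0.2,0,0,0],[1,-0.11,0.15,0,0,0,0]]]'

```text
t: 25.63
ee_pos: [395.6, -186.6, 178.6]
orientation: [2.576, -1.797, -0.01]
ft_force: [-1.1, -0.1, -3.2]
width: 42.8
grasp_force: 30.0
```

>>> servo_tool --plan '[[[1,0,0,0,0,0,0],[1,0,0,0,0,0,0],[1,0,0,0,0,0,0],[1,0,0,0,0,0,0]]]'

```text
t: 25.97
ee_pos: [399.7, -190.1, 181.4]
orientation: [-2.573, 1.802, -0.004]
ft_force: [0.3, 0.1, -2.9]
width: 43.2
grasp_force: 30.0
```

```bash
python3 -c "
from h import *
o=snap('w12.png',[[397.8,-188.5,16]]);print(o['ft_force'])
x=np.array([.345,-.939]);y=np.array([-.939,-.345]);c=np.array([397.8,-188.5])
for r,z in((40.5,13),(38.5,16),(23,4)):print(r,wproj([[*(c+r*x),z],[*(c-r*y),z],[*(c+r*y),z]],o).round(1).tolist())
t=o['ee_pos'];z=46+t[2]-96.8
print(wproj([[t[0],t[1],z]],o))
im=np.load('w.npy');big=cv2.resize(im[100:300,160:360],(600,600),interpolation=cv2.INTER_CUBIC);cv2.imwrite('pics/w12c.png',big)
"
```

```text
[ 399.7 -190.1  181.4] [-2.573  1.802 -0.004] [-0.47  0.36  2.11 -0.    0.67  2.32]
[ 0.31812803  0.0963956  -2.91552   ]
40.5 [[260.1, 158.1], [216.3, 201.7], [304.0, 201.6]]
38.5 [[260.1, 161.0], [218.0, 202.8], [302.3, 202.6]]
23 [[260.1, 175.1], [236.0, 198.7], [284.2, 198.6]]
[[259.00230138 268.77646275]]
```

View pics/w12c.png

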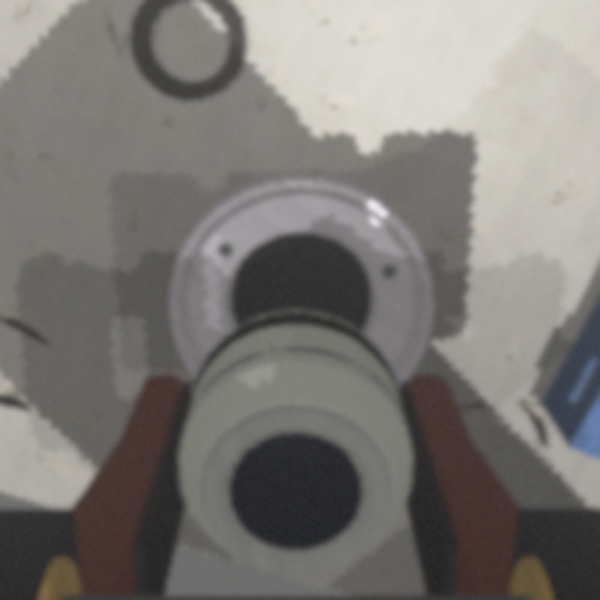

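>>> servo_tool --plan '[[[1,-0.07,0.09,-0.3,0,0,0],[1,0,0,-0.5,0,0,0],[1,0,0,-0.5,0,0,0],[1,0,0,-0.3,0,0,0],[1,0,0,0,0,0,0]]]'

```text
t: 26.43
ee_pos: [395.2, -185.5, 115.0]
orientation: [2.573, -1.802, -0.004]
ft_force: [-0.1, -0.3, -2.2]
width: 43.5
grasp_force: 30.0
```

>>> servo_tool --plan '[[[1,0,0,0,0,0,0],[1,0,0,0,0,0,0],[1,0,0,0,0,0,0],[1,0,0,0,0,0,0]]]'

```text
t: 26.77
ee_pos: [396.3, -185.8, 117.5]
orientation: [-2.573, 1.802, -0.003]
ft_force: [0.8, 0.7, -2.6]
width: 43.6
grasp_force: 30.0
```

```bash
cat > m.py <<'E'
from h import *
o=snap('w13.png');print(o['ft_force'])
x=np.array([.345,-.939]);y=np.array([-.939,-.345]);c=np.array([397.4,-187.6])
for r,z in((40.5,13),(23,10),(23,4)):print(r,wproj([[*(c+r*x),z],[*(c-r*y),z],[*(c+r*y),z]],o).round(1).tolist())
g=cv2.cvtColor(np.load('w.npy'),cv2.COLOR_BGR2GRAY)
q=wproj([[*c,13]],o)[0].astype(int)
print(q,'col',q[0],'rows 120..',g[120:q[1]+40,q[0]].tolist())
for r in range(-12,9,10): print('row',q[1]+r,'cols 180..',g[q[1]+r,180:340].tolist())
E
python3 m.py
```

```text
[ 396.3 -185.8  117.5] [-2.573  1.802 -0.003] [-0.47  0.49  2.14 -0.    0.51  2.33]
[ 0.84668633  0.67797828 -2.62615599]
40.5 [[258.0, 168.5], [200.8, 224.9], [315.5, 224.7]]
23 [[258.1, 192.4], [226.0, 223.2], [290.3, 223.1]]
23 [[258.1, 189.9], [226.9, 220.0], [289.4, 219.9]]
[258 224] col 258 rows 120.. [218, 219, 219, 219, 218, 218, 218, 217, 217, 216, 218, 217, 217, 217, 214, 211, 210, 198, 167, 141, 133, 131, 131, 131, 130, 130, 131, 129, 131, 130, 129, 128, 128, 127, 128, 127, 128, 128, 128, 128, 127, 128, 128, 125, 122, 116, 119, 123, 132, 151, 166, 173, 167, 148, 139, 150, 168, 170, 165, 162, 161, 160, 160, 159, 159, 161, 162, 159, 157, 154, 146, 124, 91, 65, 55, 53, 52, 54, 53, 56, 54, 58, 69, 80, 72, 55, 53, 72, 99, 116, 122, 121, 123, 120, 119, 108, 101, 113, 121, 126, 131, 134, 135, 135, 134, 133, 134, 132, 132, 132, 132, 133, 133, 135, 135, 123, 119, 119, 121, 121, 121, 121, 116, 104, 80, 57, 47, 45, 47, 44, 45, 45, 45, 43, 44, 45, 42, 43, 42, 41, 40, 41, 43, 42]
row 212 cols 180.. [90, 88, 88, 88, 88, 90, 89, 89, 88, 88, 88, 88, 90, 89, 87, 90, 88, 88, 88, 89, 95, 108
[... 1464 characters left out ...]
8, 108, 109, 109, 109, 108, 108, 107, 100, 97, 91, 87, 87, 90, 95, 106, 118, 125, 120, 106, 86, 68, 59, 60, 59, 60, 59, 60, 59, 59, 58, 59, 58, 55, 50, 47, 50, 66, 89, 103, 109, 116, 122, 125, 130, 130, 130, 133, 132, 132, 132, 132, 132, 131, 133, 132, 134, 132, 132, 133, 133, 133, 133, 132, 132, 133, 133, 132, 133, 134, 133, 132, 133, 134, 134, 134, 135, 134, 133, 134, 133, 133, 133, 132, 132, 131, 132, 132, 132, 132, 131, 132, 131, 131, 131, 131, 131, 131, 130, 131, 128, 125, 121, 115, 109, 105, 93, 72, 55, 49, 48, 54, 56, 61, 61, 61, 61, 61, 62, 60, 61, 60, 62, 66, 78, 97, 112, 118, 112, 101, 91, 89, 88, 89, 87, 86, 87, 88, 86, 87, 86, 86, 88, 89, 92, 97, 101, 100, 97, 92, 89, 88, 89, 89]
```

```bash
python3 -c "
from h import *
o=np.load('o.npy',allow_pickle=True).item();x=np.array([.345,-.939]);u=o['ee_pos'][2]-96.8
for d in(0,2,4):
  c=o['ee_pos'][:2]+d*x
  print(d,[wproj([[*(c+r*x),u+z]],o)[0,1].round(1) for r,z in((17,0),(20,3),(20,8),(22,8),(22,36),(16.5,46))])
g=cv2.cvtColor(np.load('w.npy'),cv2.COLOR_BGR2GRAY);print(list(enumerate(g[185:300,258].tolist(),185)))"
```

```text
0 [np.float64(208.6), np.float64(205.9), np.float64(208.5), np.float64(205.5), np.float64(222.8), np.float64(240.4)]
2 [np.float64(205.8), np.float64(203.0), np.float64(205.5), np.float64(202.5), np.float64(219.4), np.float64(236.9)]
4 [np.float64(202.9), np.float64(200.0), np.float64(202.5), np.float64(199.5), np.float64(215.9), np.float64(233.3)]
[(185, 161), (186, 162), (187, 159), (188, 157), (189, 154), (190, 146), (191, 124), (192, 91), (193, 65), (194, 55), (195, 53), (196, 52), (197, 54), (198, 53), (199, 56), (200, 54), (201, 58), (202, 69), (203, 80), (204, 72), (205, 55), (206, 53), (207, 72), (208, 99), (209, 116), (210, 122), (211, 121), (212, 123), (213, 120), (214, 119), (215, 108), (216, 101), (217, 113), (218, 121), (219, 126), (220, 131), (221, 134), (222, 135), (223, 135), (224, 134), (225, 133), (226, 134), (227, 132), (228, 132), (229, 132), (230, 132), (231, 133), (232, 133), (233, 135), (234, 135), (235, 123), (236, 119), (237, 119), (238, 121), (239, 121), (240, 121), (241, 121), (242, 116), (243, 104), (244, 80), (245, 57), (246, 47), (247, 45), (248, 47), (249, 44), (250, 45), (251, 45), (252, 45), (253, 43), (254, 44), (255, 45), (256, 42), (257, 43), (258, 42), (259, 41), (260, 40), (261, 41), (262, 43), (263, 42), (264, 42), (265, 39), (266, 42), (267, 39), (268, 42), (269, 43), (270, 41), (271, 41), (272, 44), (273, 40), (274, 41), (275, 40), (276, 42), (277, 40), (278, 41), (279, 39), (280, 40), (281, 46), (282, 61), (283, 88), (284, 109), (285, 115), (286, 118), (287, 119), (288, 119), (289, 120), (290, 118), (291, 114), (292, 107), (293, 98), (294, 97), (295, 97), (296, 97), (297, 92), (298, 78), (299, 69)]
```

>>> servo_tool --plan '[[[1,0,-0.01,-0.1,0,0,0],[1,0,0,-0.1,0,0,0],[1,0,0,0,0,0,0],[1,0,0,0,0,0,0],[1,0,0,0,0,0,0]]]'

```text
t: 27.23
ee_pos: [395.6, -185.8, 108.5]
orientation: [2.573, -1.802, -0.001]
ft_force: [0.3, -0.4, -2.0]
width: 43.1
grasp_force: 30.0
```

>>> servo_tool --plan '[[[1,0,0,-0.05,0,0,0],[1,0,0,0,0,0,0],[1,0,0,-0.05,0,0,0],[1,0,0,0,0,0,0],[1,0,0,0,0,0,0]]]'

```text
t: 27.65
ee_pos: [395.7, -185.9, 104.6]
orientation: [2.573, -1.802, -0.0]
ft_force: [0.4, 0.9, -2.3]
width: 43.3
grasp_force: 30.0
```

>>> servo_tool --plan '[[[1,0,0,-0.03,0,0,0],[1,0,0,0,0,0,0],[1,0,0,-0.03,0,0,0],[1,0,0,0,0,0,0],[1,0,0,0,0,0,0]]]'

```text
t: 28.07
ee_pos: [395.7, -185.9, 102.2]
orientation: [2.574, -1.802, -0.0]
ft_force: [-0.6, 0.7, -2.6]
width: 43.2
grasp_force: 30.0
```

Underside is at about 5.4 mm, inside the well with no contact. Finish.

>>> servo_tool --plan '[[[1,0,0,-0.03,0,0,0],[1,0,0,0,0,0,0],[1,0,0,0,0,0,0]]]'

```text
t: 28.32
ee_pos: [395.7, -185.9, 101.0]
orientation: [-2.574, 1.802, 0.0]
ft_force: [-0.2, -0.6, -2.2]
width: 43.3
grasp_force: 30.0
```

>>> servo_tool --plan '[[[1,0,0,-0.02,0,0,0],[1,0,0,0,0,0,0],[1,0,0,0,0,0,0]]]'

```text
t: 28.57
ee_pos: [395.8, -185.9, 100.7]
orientation: [-2.573, 1.802, -0.0]
ft_force: [-1.9, 0.7, 5.8]
width: 43.3
grasp_force: 30.0
```

>>> servo_tool --plan '[[[1,0,0,0.02,0,0,0],[-0.5,0,0,0,0,0,0],[-0.5,0,0,0,0,0,0],[-0.5,0,0,0,0,0,0],[-0.5,0,0,0,0,0,0]]]'

```text
t: 28.98
ee_pos: [395.8, -185.9, 101.1]
orientation: [-2.574, 1.802, -0.0]
ft_force: [-0.8, 0.4, 0.4]
width: 64.9
grasp_force: 0.0
```

>>> servo_tool --plan '[[[-0.5,0,0,0.1,0,0,0],[-0.5,0,0,0.5,0,0,0],[-0.5,0,0,0.8,0,0,0],[-0.5,0,0,0.8,0,0,0],[-0.5,0,0,0.5,0,0,0]]]'

```text
t: 29.4
ee_pos: [396.2, -186.1, 211.7]
orientation: [-2.573, 1.802, -0.003]
ft_force: [0.2, -1.0, 0.1]
width: 65.6
grasp_force: 0.0
```

```bash
python3 -c "
from h import *
o=snap('w14.png')
print(o['width'])"
```

```text
[ 396.2 -186.1  211.7] [-2.573  1.802 -0.003] [-0.47  0.3   2.1   0.    0.74  2.33]
65.60931738897497
```

>>> servo_tool --plan '[[[-0.3,0.5,-0.38,0,0,0,0],[-0.3,0.7,-0.53,0,0,0,0],[-0.3,0.7,-0.53,0,0,0,0],[-0.3,0.7,-0.53,0,0,0,0],[-0.1,0.7,-0.53,0,0,0,0]]]'

```text
t: 29.87
ee_pos: [528.7, -286.8, 208.9]
orientation: [2.574, -1.802, -0.0]
ft_force: [-0.3, 0.3, -0.5]
width: 53.6
grasp_force: 0.0
```

>>> servo_tool --plan '[[[-0.1,0.7,-0.53,0,0,0,0],[-0.1,0.7,-0.53,0,0,0,0],[-0.1,0.44,-0.32,0,0,0,0],[-0.1,0,0,0,0,0,0],[-0.1,0,0,0,0,0,0]]]'

```text
t: 30.28
ee_pos: [601.3, -341.3, 208.1]
orientation: [2.573, -1.802, -0.002]
ft_force: [-0.3, 0.7, -0.1]
width: 48.3
grasp_force: 0.0
```

>>> servo_tool --plan '[[[-0.1,0,0,0,0,0,0],[-0.1,0,0,0,0,0,0],[-0.1,0,0,0,0,0,0]]]'

```text
t: 30.53
ee_pos: [600.5, -340.3, 209.1]
orientation: [2.574, -1.802, -0.001]
ft_force: [-0.1, 0.9, 0.3]
width: 48.4
grasp_force: 0.0
```

```bash
cat > k.py <<'E'
from h import *
import sys
zc=float(sys.argv[1]);o=snap('wk%d.png'%int(sys.argv[2]))
g=cv2.cvtColor(np.load('w.npy'),cv2.COLOR_BGR2GRAY);t=o['ee_pos'];R=cv2.Rodrigues(o['orientation'])[0];x=R[:2,0]
print('x_tool',x.round(3),'pred centre/far/near top',wproj([[*t[:2],zc],[*(t[:2]+10*x),zc],[*(t[:2]-10*x),zc]],o).round(1).tolist())
q=wproj([[*t[:2],zc]],o)[0].astype(int)
print('col',q[0],'rows from',q[1]-40,g[q[1]-40:q[1]+35,q[0]].tolist());print('row',q[1],'cols from',q[0]-40,g[q[1],q[0]-40:q[0]+40].tolist())
E
python3 k.py 72 0
```

```text
[ 600.5 -340.3  209.1] [ 2.574e+00 -1.802e+00 -1.000e-03] [-0.53  0.62  1.53  0.    0.99  2.26]
x_tool [ 0.342 -0.94 ] pred centre/far/near top [[258.4, 211.0], [258.5, 199.3], [258.4, 222.3]]
col 258 rows from 170 [50, 50, 52, 49, 49, 48, 48, 49, 48, 47, 46, 46, 45, 45, 44, 44, 43, 43, 44, 43, 42, 48, 68, 88, 95, 98, 100, 102, 105, 111, 113, 113, 116, 135, 171, 198, 205, 199, 188, 176, 170, 170, 184, 179, 145, 118, 111, 111, 107, 97, 70, 45, 38, 39, 35, 38, 38, 37, 35, 38, 44, 63, 79, 85, 83, 75, 68, 56, 43, 40, 38, 40, 43, 45, 43]
row 210 cols from 218 [141, 142, 140, 142, 141, 136, 122, 92, 61, 44, 43, 40, 39, 38, 39, 38, 40, 40, 39, 38, 39, 38, 40, 39, 36, 45, 60, 82, 99, 109, 112, 113, 111, 113, 112, 114, 134, 169, 197, 195, 170, 134, 115, 113, 113, 111, 112, 111, 110, 108, 101, 82, 58, 44, 39, 39, 37, 38, 37, 39, 39, 39, 39, 41, 37, 40, 41, 40, 41, 44, 47, 56, 70, 78, 80, 79, 79, 80, 79, 79]
```

>>> servo_tool --plan '[[[-0.1,0.02,-0.02,-0.3,0,0,0],[-0.1,0,0,-0.5,0,0,0],[-0.1,0,0,-0.5,0,0,0],[-0.1,0,0,-0.3,0,0,0],[-0.1,0,0,-0.1,0,0,0]]]'

```text
t: 31.0
ee_pos: [600.7, -341.0, 138.1]
orientation: [2.573, -1.802, -0.007]
ft_force: [-1.3, 0.4, -0.6]
width: 48.1
grasp_force: 0.0
```

>>> servo_tool --plan '[[[-0.1,0,0,0,0,0,0],[-0.1,0,0,0,0,0,0],[-0.1,0,0,0,0,0,0],[-0.1,0,0,0,0,0,0]]]'

```text
t: 31.33
ee_pos: [602.7, -342.3, 142.3]
orientation: [-2.573, 1.802, -0.003]
ft_force: [-0.1, 0.8, 0.5]
width: 48.3
grasp_force: 0.0
```

```bash
python3 k.py 72 1
```

```text
[ 602.7 -342.3  142.3] [-2.573  1.802 -0.003] [-0.53  0.71  1.55 -0.    0.88  2.26]
x_tool [ 0.342 -0.94 ] pred centre/far/near top [[258.9, 250.9], [258.9, 235.6], [258.9, 265.7]]
col 258 rows from 210 [36, 35, 35, 35, 31, 36, 34, 35, 35, 34, 35, 34, 33, 30, 33, 36, 59, 85, 95, 97, 96, 97, 99, 98, 99, 101, 102, 106, 114, 115, 115, 113, 114, 114, 114, 113, 113, 111, 111, 109, 109, 109, 108, 109, 110, 112, 110, 112, 112, 111, 111, 112, 112, 112, 111, 96, 71, 43, 35, 36, 35, 33, 35, 36, 34, 35, 38, 37, 41, 41, 42, 39, 41, 42, 42]
row 250 cols from 218 [36, 37, 38, 33, 35, 34, 34, 33, 33, 32, 35, 34, 34, 33, 37, 33, 33, 34, 32, 32, 35, 33, 35, 48, 70, 92, 103, 110, 112, 113, 114, 112, 114, 113, 113, 111, 110, 109, 109, 108, 109, 111, 112, 111, 113, 113, 113, 114, 113, 112, 111, 109, 110, 110, 110, 109, 109, 108, 96, 70, 45, 35, 37, 35, 35, 37, 34, 35, 33, 37, 35, 33, 37, 37, 35, 37, 34, 37, 38, 38]
```

>>> servo_tool --plan '[[[-0.1,0,0,-0.18,0,0,0],[-0.1,0,0,0,0,0,0],[1,0,0,0,0,0,0],[1,0,0,0,0,0,0],[1,0,0,0,0,0,0]]]'

```text
t: 31.8
ee_pos: [602.1, -341.9, 133.9]
orientation: [2.574, -1.802, -0.0]
ft_force: [0.3, 0.1, -0.3]
width: 31.8
grasp_force: 0.0
```

>>> servo_tool --plan '[[[1,0,0,0,0,0,0],[1,0,0,0,0,0,0],[1,0,0,0,0,0,0],[1,0,0,0,0,0,0]]]'

```text
t: 32.13
ee_pos: [602.2, -341.9, 134.0]
orientation: [-2.573, 1.802, -0.0]
ft_force: [-0.2, 0.6, 0.3]
width: 19.3
grasp_force: 30.0
```

>>> servo_tool --plan '[[[1,0,0,0.2,0,0,0],[1,0,0,0.6,0,0,0],[1,0,0,0.8,0,0,0],[1,0,0,0.7,0,0,0],[1,0,0,0.2,0,0,0]]]'

```text
t: 32.55
ee_pos: [603.9, -342.9, 239.3]
orientation: [-2.573, 1.802, -0.011]
ft_force: [0.3, -0.3, 0.2]
width: 19.3
grasp_force: 30.0
```

>>> servo_tool --plan '[[[1,-0.4,0.3,0,0,0,0],[1,-0.7,0.53,0,0,0,0],[1,-0.7,0.53,0,0,0,0],[1,-0.7,0.53,0,0,0,0],[1,-0.7,0.53,0,0,0,0]]]'

```text
t: 32.97
ee_pos: [472.3, -243.9, 233.3]
orientation: [2.573, -1.802, -0.001]
ft_force: [-0.7, -0.3, -0.8]
width: 19.2
grasp_force: 30.0
```

>>> servo_tool --plan '[[[1,-0.7,0.53,0,0,0,0],[1,-0.7,0.53,0,0,0,0],[1,-0.4,0.3,0,0,0,0],[1,-0.12,0.08,0,0,0,0],[1,0,0,0,0,0,0]]]'

```text
t: 33.38
ee_pos: [396.2, -186.8, 233.8]
orientation: [2.574, -1.801, -0.001]
ft_force: [-0.2, -0.8, -0.7]
width: 19.6
grasp_force: 30.0
```

>>> servo_tool --plan '[[[1,0,0,0,0,0,0],[1,0,0,0,0,0,0],[1,0,0,0,0,0,0],[1,0,0,0,0,0,0]]]'

```text
t: 33.72
ee_pos: [398.2, -188.1, 233.8]
orientation: [-2.573, 1.802, -0.001]
ft_force: [-0.2, 0.2, -0.5]
width: 19.4
grasp_force: 30.0
```

```bash
cat > b.py <<'E'
from h import *
o=snap('wb.png');print(o['ft_force'])
x=np.array([.342,-.94]);y=np.array([-.94,-.342]);c=np.array([397.4,-187.6])
print('base pred',wproj([[*(c+40.5*x),13],[*(c-40.5*y),13],[*(c+40.5*y),13],[*c,13]],o).round(1).tolist())
t=o['ee_pos'];u=t[2]-134
for d in(0,2):
  e=t[:2]+d*x;print('cover pred',d,wproj([[*(e+31.5*x),u],[*(e-31.5*y),u+50],[*(e+31.5*y),u+50],[*(e+10*x),u+72],[*(e-10*x),u+72]],o).round(1).tolist())
g=cv2.cvtColor(np.load('w.npy'),cv2.COLOR_BGR2GRAY);print('col259 from 120',g[120:300,259].tolist())
for r in (185,195,205): print(r,'from 190',g[r,190:330].tolist())
E
python3 b.py
```

```text
[ 398.2 -188.1  233.8] [-2.573e+00  1.802e+00 -1.000e-03] [-0.47  0.26  2.08 -0.    0.8   2.32]
[-0.17567191  0.21393473 -0.53195969]
base pred [[259.0, 147.9], [222.0, 184.8], [295.8, 184.9], [258.9, 184.9]]
cover pred 0 [[258.6, 174.4], [209.5, 240.3], [308.0, 240.4], [258.8, 241.9], [258.8, 273.3]]
cover pred 2 [[258.6, 171.8], [209.3, 237.5], [308.1, 237.5], [258.8, 238.6], [258.8, 270.2]]
col259 from 120 [215, 215, 214, 214, 215, 215, 214, 214, 213, 210, 211, 209, 211, 212, 210, 212, 211, 208, 201, 186, 167, 140, 129, 127, 126, 124, 124, 133, 152, 164, 157, 142, 139, 155, 162, 163, 160, 159, 159, 158, 158, 157, 146, 120, 84, 67, 74, 97, 112, 114, 115, 124, 130, 132, 128, 120, 108, 97, 73, 52, 49, 48, 49, 46, 48, 45, 44, 45, 45, 46, 43, 46, 45, 45, 43, 44, 47, 47, 48, 46, 44, 43, 44, 41, 39, 41, 43, 43, 41, 43, 39, 37, 43, 41, 40, 38, 39, 39, 42, 37, 40, 40, 36, 37, 39, 36, 38, 39, 37, 40, 47, 69, 92, 102, 105, 103, 104, 104, 105, 106, 108, 109, 109, 113, 120, 122, 123, 121, 121, 123, 123, 123, 123, 123, 123, 122, 122, 121, 120, 117, 118, 118, 118, 119, 119, 120, 120, 120, 120, 1
[... 1355 characters left out ...]
 166, 169, 170, 173, 173, 170, 169, 169, 169, 168, 168, 165, 153, 131]
205 from 190 [102, 102, 103, 103, 103, 103, 103, 101, 101, 101, 100, 100, 101, 101, 102, 105, 114, 118, 121, 121, 122, 120, 121, 119, 119, 117, 111, 104, 98, 86, 69, 52, 44, 41, 41, 41, 39, 43, 43, 45, 46, 48, 46, 45, 45, 47, 48, 46, 49, 47, 47, 46, 46, 47, 46, 47, 46, 47, 47, 44, 46, 46, 44, 46, 46, 45, 45, 42, 42, 41, 40, 44, 40, 41, 44, 44, 42, 41, 43, 43, 42, 44, 42, 43, 45, 41, 45, 48, 43, 43, 44, 47, 45, 45, 45, 44, 44, 45, 47, 46, 47, 48, 47, 46, 49, 50, 59, 75, 87, 98, 113, 135, 152, 160, 160, 161, 162, 162, 163, 163, 165, 164, 164, 165, 164, 164, 164, 165, 164, 163, 162, 163, 164, 163, 159, 149, 129, 105, 94, 91]
```

>>> servo_tool --plan '[[[1,0,0,-0.3,0,0,0],[1,0,0,-0.4,0,0,0],[1,0,0,-0.5,0,0,0],[1,0,0,-0.4,0,0,0],[1,0,0,-0.2,0,0,0]]]'

```text
t: 34.18
ee_pos: [396.9, -187.4, 160.2]
orientation: [2.573, -1.802, -0.003]
ft_force: [-0.7, -0.4, -0.9]
width: 19.1
grasp_force: 30.0
```

>>> servo_tool --plan '[[[1,0,0,-0.1,0,0,0],[1,0,0,0,0,0,0],[1,0,0,0,0,0,0],[1,0,0,0,0,0,0]]]'

```text
t: 34.52
ee_pos: [397.8, -187.8, 158.5]
orientation: [-2.573, 1.802, -0.002]
ft_force: [-0.6, -0.8, -0.8]
width: 18.8
grasp_force: 30.0
```

>>> servo_tool --plan '[[[1,0,0,-0.1,0,0,0],[1,0,0,-0.1,0,0,0],[1,0,0,0,0,0,0],[1,0,0,0,0,0,0]]]'

```text
t: 34.85
ee_pos: [397.2, -187.4, 149.8]
orientation: [2.574, -1.802, -0.0]
ft_force: [-0.7, 0.0, -1.1]
width: 19.3
grasp_force: 30.0
```

>>> servo_tool --plan '[[[1,0,0,-0.05,0,0,0],[1,0,0,0,0,0,0],[1,0,0,0,0,0,0],[1,0,0,0,0,0,0]]]'

```text
t: 35.18
ee_pos: [397.4, -187.5, 147.9]
orientation: [-2.574, 1.802, -0.0]
ft_force: [-0.1, 0.2, -1.4]
width: 19.2
grasp_force: 30.0
```

>>> servo_tool --plan '[[[1,0,0,-0.05,0,0,0],[1,0,0,0,0,0,0],[1,0,0,0,0,0,0],[1,0,0,0,0,0,0]]]'

```text
t: 35.52
ee_pos: [397.3, -187.5, 145.8]
orientation: [2.573, -1.802, -0.0]
ft_force: [0.8, 0.1, -1.2]
width: 18.9
grasp_force: 30.0
```

>>> servo_tool --plan '[[[1,0,0,-0.03,0,0,0],[1,0,0,0,0,0,0],[1,0,0,0,0,0,0],[1,0,0,0,0,0,0]]]'

```text
t: 35.85
ee_pos: [397.3, -187.5, 144.7]
orientation: [2.574, -1.802, -0.0]
ft_force: [-0.5, -0.3, -0.7]
width: 18.8
grasp_force: 30.0
```

>>> servo_tool --plan '[[[1,0,0,-0.025,0,0,0],[1,0,0,0,0,0,0],[1,0,0,0,0,0,0],[1,0,0,0,0,0,0]]]'

```text
t: 36.18
ee_pos: [397.4, -187.6, 143.8]
orientation: [2.573, -1.802, 0.0]
ft_force: [-1.5, -0.5, 3.2]
width: 19.5
grasp_force: 30.0
```

Contact came at the expected land height, so release and rise.

>>> servo_tool --plan '[[[1,0,0,0.01,0,0,0],[-0.1,0,0,0,0,0,0],[-0.1,0,0,0,0,0,0],[-0.1,0,0,0,0,0,0],[-0.1,0,0,0,0,0,0]]]'

```text
t: 36.6
ee_pos: [397.4, -187.5, 144.0]
orientation: [-2.573, 1.802, 0.0]
ft_force: [0.7, -0.7, -0.1]
width: 42.1
grasp_force: 0.0
```

>>> servo_tool --plan '[[[-0.1,0,0,0.1,0,0,0],[-0.1,0,0,0.5,0,0,0],[-0.1,0,0,0.8,0,0,0],[-0.1,0,0,1,0,0,0],[-0.1,0,0,1,0,0,0]]]'

```text
t: 37.02
ee_pos: [396.6, -187.1, 281.3]
orientation: [2.573, -1.802, -0.003]
ft_force: [1.5, -0.4, 0.2]
width: 48.5
grasp_force: 0.0
```

>>> servo_tool --plan '[[[-0.1,0,0,1,0,0,0],[-0.1,0,0,0.5,0,0,0],[-0.1,0,0,0,0,0,0],[-0.1,0,0,0,0,0,0],[-0.1,0,0,0,0,0,0]]]'

```text
t: 37.43
ee_pos: [396.6, -187.1, 339.1]
orientation: [2.573, -1.802, -0.002]
ft_force: [-0.2, -0.3, -0.0]
width: 48.4
grasp_force: 0.0
```

```bash
python3 -c "
from h import *
o=snap('wf.png');x=np.array([.342,-.94]);y=np.array([-.94,-.342]);c=np.array([397.4,-187.6])
g=cv2.cvtColor(np.load('w.npy'),cv2.COLOR_BGR2GRAY)
print('low knob pred',wproj([[*c,82],[*(c+10*x),82],[*(c-10*x),82],[*(c+10*y),82],[*(c-10*y),82]],o).round(1).tolist())
q=wproj([[*c,82]],o)[0].astype(int);print(q,g[q[1]-25:q[1]+25,q[0]].tolist(),g[q[1],q[0]-25:q[0]+25].tolist())
n=np.array([415.7,-322.4]);q=wproj([[*n,94]],o)[0].astype(int);print('tall',q,wproj([[*(n+10*x),94],[*(n-10*x),94],[*(n+10*y),94],[*(n-10*y),94]],o).round(1).tolist(),g[max(0,q[1]-25):q[1]+25,q[0]].tolist(),g[q[1],q[0]-25:q[0]+25].tolist())
"
```

```text
[ 396.6 -187.1  339.1] [ 2.573e+00 -1.802e+00 -2.000e-03] [-0.47  0.09  1.99  0.    1.06  2.32]
low knob pred [[257.7, 175.5], [257.7, 167.4], [257.7, 183.4], [265.9, 175.5], [249.4, 175.5]]
[257 175] [61, 60, 60, 62, 58, 61, 59, 59, 57, 56, 57, 55, 55, 55, 61, 77, 100, 115, 123, 128, 125, 125, 122, 122, 121, 119, 119, 119, 118, 120, 119, 119, 115, 100, 73, 52, 45, 48, 46, 47, 44, 46, 48, 55, 74, 89, 97, 98, 97, 96] [153, 165, 142, 96, 61, 52, 53, 54, 51, 52, 52, 50, 51, 52, 54, 54, 65, 93, 124, 145, 152, 148, 142, 130, 121, 119, 120, 122, 122, 120, 121, 118, 115, 106, 86, 64, 51, 50, 50, 51, 52, 52, 52, 52, 50, 52, 54, 55, 67, 90]
tall [285  54] [[285.6, 43.9], [285.1, 64.7], [294.9, 54.4], [275.8, 54.4]] [199, 199, 199, 200, 195, 174, 129, 95, 91, 97, 100, 100, 102, 103, 110, 136, 194, 235, 243, 245, 245, 246, 246, 246, 246, 246, 246, 246, 246, 246, 246, 246, 246, 246, 245, 237, 201, 144, 115, 108, 108, 112, 115, 116, 119, 118, 120, 118, 116, 111] [171, 174, 153, 111, 91, 95, 104, 104, 105, 106, 105, 103, 97, 89, 93, 118, 173, 225, 242, 245, 245, 245, 245, 246, 246, 246, 246, 246, 246, 246, 246, 246, 246, 244, 234, 189, 137, 113, 108, 107, 108, 107, 102, 97, 117, 158, 188, 200, 202, 203]
```

```bash
python3 -c "
from workcell import close_job
print(close_job())"
```

```text
the job is handed in; nothing more can be done
None
```

The job is handed in with both objectives standing in their wells, each under its own cover. Contact heights matched the well floors and lands, and a last look put both knobs where seated covers should be. The arm never touched the dropper bottle, as far as I could see, but I didn't re-measure its position at the end, and the hand-in returned no verdict.

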